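# Breakages box out of the packed row

## Task

Turn the red knob on the wooden rack clockwise until it clicks over, which lifts the steel clamp rail, then tip the orange box well forward over the rack's front lip by its tab, draw it out of the packed row and stand it upright in the middle of the green mat, leaving the grey boxes standing in the rack. Drop every small brown vial and blue mug shard from the pine tray into the orange box, leave the cans and the clear clamshell where they are, and turn the red knob back until it clicks into its locked position.

Things in the scene. Friction and masses are not known exactly. Their poses are not given: they have to be found in the camera images.
- rack: fixed wooden rack with five slim boxes (one orange, four grey) side by side along its y at 48 mm pitch, 2 mm apart; origin at the centre of its underside, -x its open front. Box fronts at x = -48 mm, floor 12 mm up. End walls 105 mm high at y = +-122 to 132. A grey pillar 60 by 50 mm, 200 mm high, at x = 35, y = 158 carries the knob. Two steel posts 208 mm high at x = 66, y = +-127
- lip_edge (a point): middle of the top back edge of the rack's front lip (rack axes), 50 mm above the counter; the lip is 12 mm thick. A box must be tipped forward (top to -x) about this edge by about 0.4 rad to clear the rail, then drawn 140 mm or so along its own tilted upright axis
- rail_mid (a point): middle of the underside of the steel clamp rail, 36 mm in x, 240 in y, 8 thick, over the boxes' rear 30 mm; 140 mm above the counter (3 mm above the rims) when locked, 169 unlocked, so a box cannot come straight up or straight out
- lock_knob (a joint): red knob, angle in rad, grows clockwise seen from above: 0 = locked (rail down), 1.2 = unlocked (rail up); a detent pushes it back to the nearer of these two rest positions, the click being past the middle at 0.6; peak torque about 0.15 N m. Stops at -0.05 and 1.25
- knob_grip (a point): centre of the red knob's grip bar, on its vertical axis, 219 mm above the counter; the bar is 44 mm long (along the point's x, which turns with the knob and is the rack's x at 0), 12 mm thick (point's y) and 26 mm tall, on a dark disc of 44 mm diameter
- orange_mid (a point): centre, half-way up, of the orange box: slim open-topped box, 96 (x) by 46 (y) by 125 mm high, walls and floor 4 mm, 0.2 kg, with an upright pull tab on its front (-x) wall: tab 10 mm thick in x, 34 mm wide in y, standing 32 mm above the rim. It stands in one of the three middle places of the row. Axes: x from tab side to back, z up
- orange_tab (a point): point to grip on the orange box's tab, 16 mm above the rim and 16 mm below the tab's top, mid-thickness; same axes as orange_mid
- mat: fixed green mat, 150 (x) by 100 (y) by 3 mm, origin at the centre of its underside on the counter
- tray: fixed pine tray from x = -160 to 140 and y = -165 to 165 mm about its origin (on the counter), floor 12 mm above the counter, rim 18 mm above the counter and 8 mm thick; low white cabinet 114 mm high behind it (+x, from 150 mm on)
- grey_box1: grey bystander in the row, as the orange box; origin at the centre of its underside; leave it in the rack
- grey_box2: grey bystander in the row, as the orange box; origin at the centre of its underside; leave it in the rack
- grey_box3: grey bystander in the row, as the orange box; origin at the centre of its underside; leave it in the rack
- grey_box4: grey bystander in the row, as the orange box; origin at the centre of its underside; leave it in the rack
- vial1_mid (a point): centre (27 mm up) of a brown square glass vial with a round black cap, 24 by 24 mm and 54 mm high (the square part 40 mm), 50 g, standing on the tray; z along its height; may be absent
- vial2_mid (a point): centre (27 mm up) of a brown square glass vial with a round black cap, 24 by 24 mm and 54 mm high (the square part 40 mm), 50 g, standing on the tray; z along its height; may be absent
- shard1_mid (a point): centre (12 mm up) of a curved blue mug shard standing on its edge: 42 mm long (x), 16 mm over its curve (y; wall 9 mm thick), 24 mm high (z), 40 g; may be absent
- shard2_mid (a point): centre (12 mm up) of a curved blue mug shard standing on its edge: 42 mm long (x), 16 mm over its curve (y; wall 9 mm thick), 24 mm high (z), 40 g; may be absent
- shard3_mid (a point): centre (12 mm up) of a curved blue mug shard standing on its edge: 42 mm long (x), 16 mm over its curve (y; wall 9 mm thick), 24 mm high (z), 40 g; may be absent
- can1: bystander on the tray, leave alone: flat aluminium can, 66 mm diameter, 40 mm high; origin at the centre of its underside
- can2: bystander on the tray, leave alone: flat aluminium can, 66 mm diameter, 40 mm high; origin at the centre of its underside
- clamshell: bystander on the tray, leave alone: clear plastic clamshell, 96 by 96 by 36 mm; origin at the centre of its underside
Not all that is in view belongs to the job. There is more than one size of the mat; the one meant has the size given above. What is shaped like the part that bears vial1_mid but purple is not meant.

How it is judged:
By the outcome, as a careful person would: the job done as asked, in the order asked, and still so for the second after the job is handed in, with the robot touching nothing.
Of vial1, vial2, shard1, shard2, shard3 only 3 to 5 are there at a start; the rules pass over those that are not, and their reading is None.
At some moment in a run one of vial1, vial2, shard1, shard2, shard3 may be knocked a few centimetres aside while the robot is not near it.
It also fails if it takes over 210 s, if anything falls off the work surface, if the arm or the gripper's body presses on something with over 40 N, if the wrist force passes 120 N, or if a joint passes its speed limit or range.

## Robot

A 7-joint arm with a two-finger parallel gripper is mounted at the origin on the work surface. World frame = base frame: x ahead of the robot, y to its left, z up, the work surface at z = 0. Lengths are in m, angles in degrees, forces in N, time in s.
With the tool pointing down it reaches from about 0.35 to 0.9 m from the base axis. Payload 8.1 kg.
Tool frame: the origin (TCP) lies at the very end of the fingers, on their centre line; the grasp point (between the pads) lies 19 mm behind it; x points along the fingers, z is the direction in which the jaws open and shut, and the axes are right-handed (so a half turn about x gives the same grasp; the last joint's range is limited). The gripper opens to 92 mm and grips with 3 to 60 N. Pads are 19 mm wide; open, the fingers measure 130 mm over their backs; the gripper's body (75 mm by 190 mm) begins 47 mm behind the grasp point.
Start: joints at [-68.961, 24.895, 1.432, 90.138, -0.665, 64.973, -4.303], TCP at [0.283, 0.557, 0.227] pointing down, gripper open.
Joint ranges: [-149.89, 149.89], [-25.12, 119.58], [-72.63, 75.52], [4.76, 147.25], [-75.54, 255.54], [6.69, 114.76], [-157.13, 157.13]. Speed limits (degrees/s): [127.2, 127.2, 172.46, 172.46, 180, 180, 180].

## Interface

Orientations are given as [roll, pitch, yaw] about the fixed x, y, z axes, in that order (R = Rz(yaw) Ry(pitch) Rx(roll)).
In Python, from cell import * gives the robot as it stands. The module is installed in compiled form; this text tells all that it offers.
- The arm moves only by the shell command python3 -m inch 'ROWS' [FORCE]. ROWS is JSON, a list of rows, each a list of 3 entries, a list of its own where there are three numbers: the shift along the world's x, y, z in units of 40 mm (1.0 is 40 mm), then the turn about the world's z in units of 6 degrees (1.0 is 6 degrees), then the finger opening in mm, from 0 to 91.8. In form: [[[dx, dy, dz], spin, hand], ...]. A call has exactly 10 rows; each row shifts and turns the commanded pose from where the row before left it; what a row does not reach is not made up. A row lasts 1/12 s, in which the tool goes at most 41.7 mm and 7.16 degrees, less where a joint would pass 70% of its speed; a pose out of reach is approached as far as the arm can. A call is refused whole if a number of a shift passes 1 or a number of a turn 1, either way. A call with a gripper value outside its range is refused whole. The fingers move at their own pace and stop on an object; FORCE is the grip in N (left out, the last holds). Time passes only in rows, so rows that do not move let the fingers close, or fill a call up. It gives the time, the measured TCP pose, the force and the opening at its end, in the units of the state.
- observe(): the state, without advancing time (a new reading comes with each control period).
- snapshot(name): name is "scene" or "top" or "wrist"; returns a dict with "pixels" (384x512x3 uint8, red, green, blue), "depth" (384x512 float32, m along the optical axis (not along the pixel's ray), 0 where there is no reading), "fx", "fy", "cx", "cy" (pixels), "world_from_camera" (4x4, takes a point from camera to world coordinates). Camera axes: x right, y down, z forward; pixel columns grow to the right and rows downward; lengths in m; the calibration is good to about 2 mm. A picture is of the moment at which its call begins.
- close_job(): hands the job in, once; it reports no verdict.
The state is a dict: "t": time; "joint_pos": joint angles; "dq": joint speeds; "joint_efforts": joint torques, N m; "tool_pos": TCP position; "tool_rot": TCP orientation; "wrist_force": force on the tool from outside, world axes, zero at the start; "wrist_torque": the same for the moment, N m; "width": opening from 0.0 (shut) to 1.0 (fully open).
Only numpy, scipy, OpenCV 4.12 (cv2) and the standard library are available. Lean on these libraries where they do the work, as an engineer would, in place of code of your own. Each camera call takes 0.05 s, during which the arm holds its last target.

## Working session

There is one attempt and no reset: what is moved stays moved. The work goes in short steps, Python scripts to look and compute and a shell command to move; the robot and the scene stay as the last step left them, time stands still between calls to the robot, and variables do not carry over. Pictures are saved under pics/ and viewed, and the job is handed in when it is done.

```bash
mkdir -p pics; ls; cat > h.py <<'E'
from cell import *
import numpy as np, cv2
def snap(cam,name,crop=None,scale=1):
    s=snapshot(cam); im=cv2.cvtColor(s["pixels"],cv2.COLOR_RGB2BGR)
    if crop: 
        r0,r1,c0,c1=crop; im=im[r0:r1,c0:c1]
    im=cv2.resize(im,None,fx=scale,fy=scale,interpolation=cv2.INTER_CUBIC)
    cv2.imwrite("pics/"+name+".png",im); np.savez("pics/"+name+".npz",**s); return s
def cloud(s):
    d=s["depth"]; v,u=np.mgrid[:d.shape[0],:d.shape[1]]
    P=np.stack([(u-s["cx"])/s["fx"]*d,(v-s["cy"])/s["fy"]*d,d,np.ones_like(d)],-1)
    W=P@np.asarray(s["world_from_camera"]).T
    W=W[...,:3]; W[d==0]=np.nan; return W
def px(s,p):
    q=np.linalg.inv(s["world_from_camera"])@np.r_[p,1]
    return s["fx"]*q[0]/q[2]+s["cx"], s["fy"]*q[1]/q[2]+s["cy"]
def st():
    o=observe(); print({k:np.round(o[k],3).tolist() for k in ["t","tool_pos","tool_rot","wrist_force","wrist_torque","width","joint_pos"]})
E
python3 - <<'E'
from h import *
st()
for c in ["scene","top"]:
    s=snap(c,c+"0",scale=1.5); print(c,np.round(s["world_from_camera"],3).tolist(),s["fx"])
E
```

```text
pics
{'t': 0.0, 'tool_pos': [0.283, 0.557, 0.226], 'tool_rot': [-175.464, 89.908, -112.386], 'wrist_force': [-0.254, 1.385, 0.536], 'wrist_torque': [0.044, -0.067, -0.004], 'width': 1.002, 'joint_pos': [-68.96, 24.937, 1.43, 90.191, -0.665, 64.973, -4.303]}
scene [[0.784, 0.495, -0.376, 1.022], [0.621, -0.625, 0.473, -0.559], [-0.001, -0.604, -0.797, 1.099], [0.0, 0.0, 0.0, 1.0]] 404.1975192634399
top [[0.091, -0.971, 0.22, 0.228], [-0.996, -0.089, 0.019, -0.006], [0.001, -0.221, -0.975, 1.66], [0.0, 0.0, 0.0, 1.0]] 397.35229378871975
```

View pics/scene0.png

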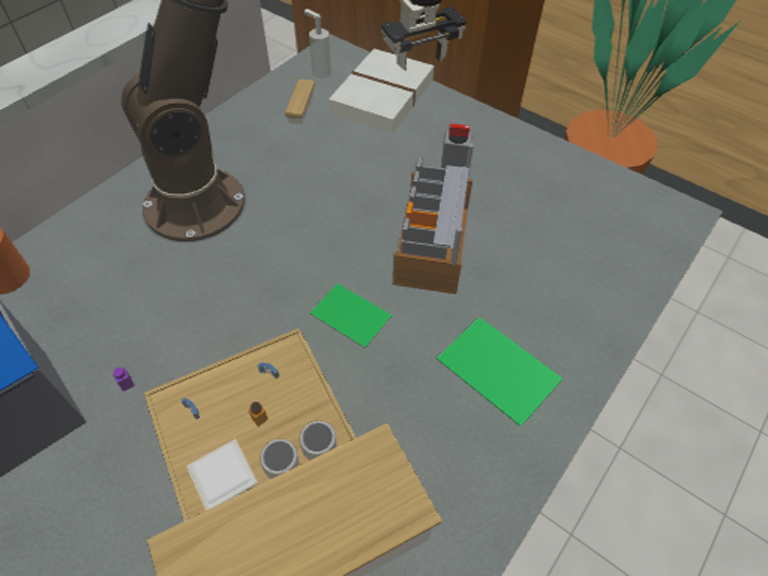

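View pics/top0.png

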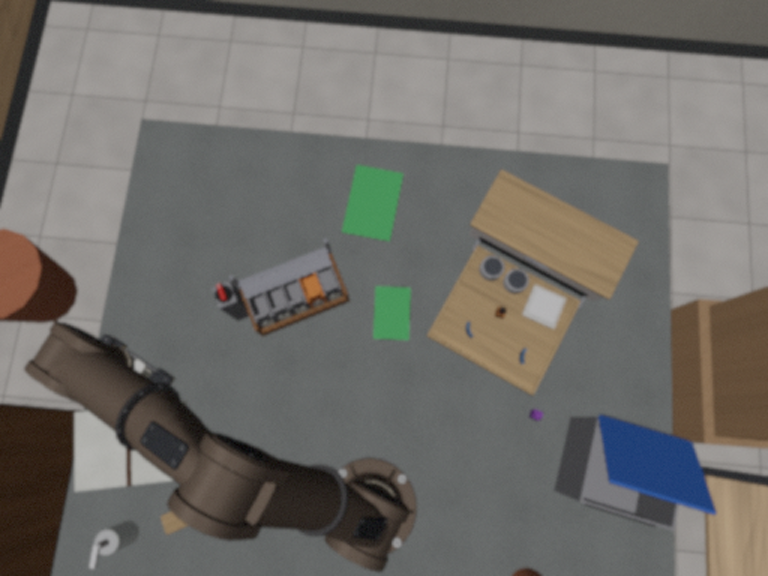

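```bash
python3 - <<'E'
from h import *
s=snap("scene","rack1",(70,210,240,340),6) 
im=cv2.imread("pics/rack1.png"); print(im.shape)
s=snap("scene","tray1",(210,384,60,300),3.2)
s=snap("top","tray2",(100,270,270,440),3.5)
s=snap("top","racktop",(150,235,130,250),6)
E
```

```text
(840, 600, 3)
```

View pics/rack1.png

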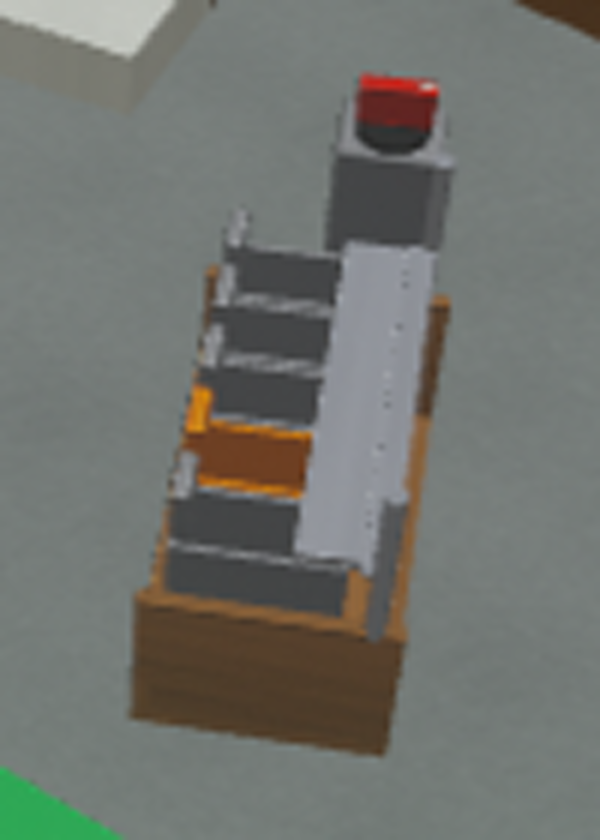

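View pics/tray1.png

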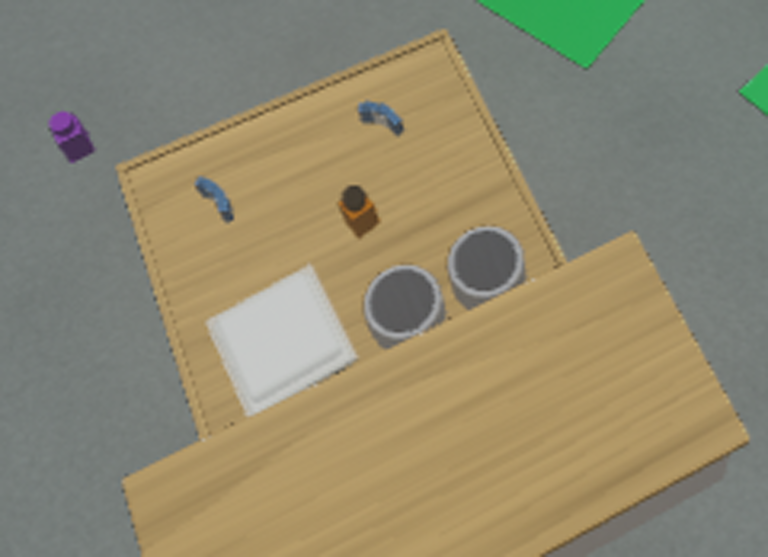

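View pics/tray2.png

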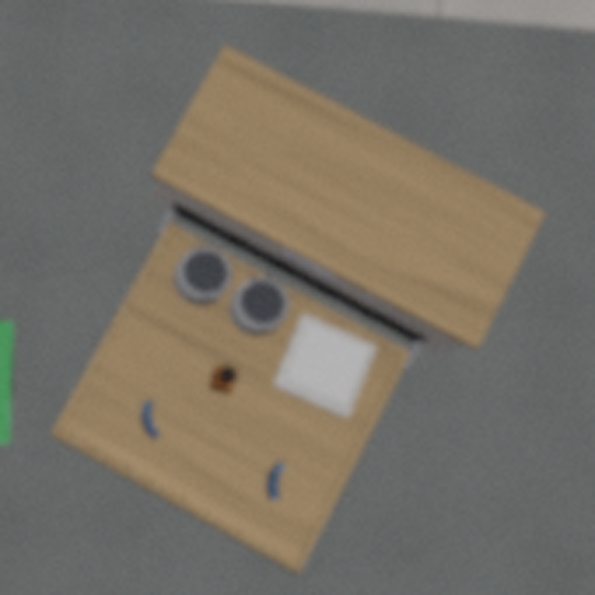

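View pics/racktop.png

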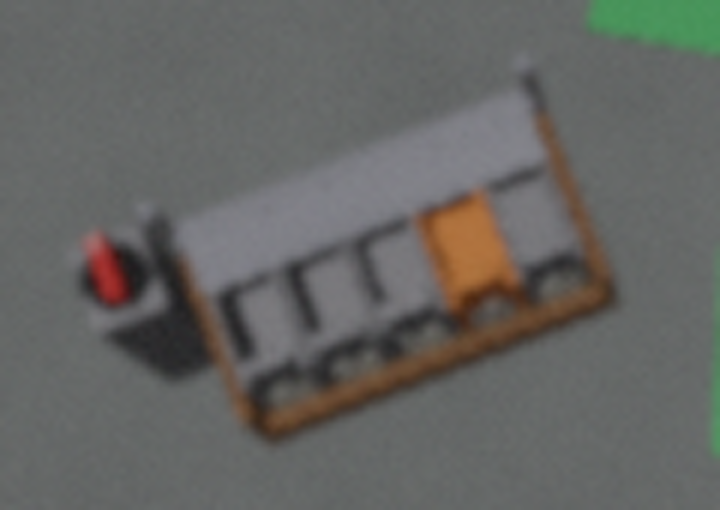

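```bash
python3 - <<'E'
from h import *
from scipy import ndimage as ndi
for cam in ["scene","top"]:
    s=dict(np.load(f"pics/{'rack1' if cam=='scene' else 'racktop'}.npz")); W=cloud(s); hsv=cv2.cvtColor(s["pixels"],cv2.COLOR_RGB2HSV).astype(int)
    H,S,V=hsv[...,0],hsv[...,1],hsv[...,2]
    print(cam)
    m={"green":(H>45)&(H<80)&(S>120),"orange":(H>8)&(H<20)&(S>180)&(V>120),"red":((H<5)|(H>175))&(S>180),"blue":(H>95)&(H<125)&(S>80)&(V>60),"purple":(H>130)&(H<160)&(S>80)}
    for k,mm in m.items():
        l,n=ndi.label(mm)
        for i in range(1,n+1):
            q=l==i
            if q.sum()<12: continue
            w=W[q]; w=w[~np.isnan(w[:,0])]
            if len(w)==0: continue
            r=np.argwhere(q).mean(0)
            rect=cv2.minAreaRect((w[:,:2]*1000).astype(np.float32))
            print(k,q.sum(),"px(c,r)",r[::-1].round(1),"med",np.median(w,0).round(4),"zmax",np.percentile(w[:,2],[2,98]).round(3),"rect",np.round(rect[0],1),np.round(rect[1],1),round(rect[2],1))
E
```

```text
scene
green 490 px(c,r) [401.8  22.1] med [0.4998 1.2123 0.0701] zmax [-0.051  0.18 ] rect [ 490.2 1250.7] [ 94.  171.3] 19.9
green 2768 px(c,r) [449.6  24.5] med [0.6888 1.3531 0.0681] zmax [-0.1    0.229] rect [ 641.8 1426. ] [322.4 451.6] 31.0
green 1152 px(c,r) [233.6 209.5] med [ 0.5229 -0.016   0.0032] zmax [-0.001  0.007] rect [520.  -12.6] [153.  104.2] 2.7
green 2883 px(c,r) [332.9 246.5] med [0.8486 0.0672 0.0042] zmax [-0.     0.009] rect [842.8  71. ] [146.8 214.8] 83.5
orange 44 px(c,r) [277.7 139.8] med [0.524  0.2003 0.1531] zmax [0.133 0.171] rect [532.3 212.2] [70.8 30. ] 61.5
orange 25 px(c,r) [280.8 150.4] med [0.5504 0.1933 0.1356] zmax [0.092 0.14 ] rect [546.7 202.6] [53.7 48.7] 30.7
orange 16 px(c,r) [171.8 275.6] med [ 0.5523 -0.3185  0.0517] zmax [0.047 0.054] rect [ 550.7 -315.4] [20.3  8.9] 76.0
red 21 px(c,r) [305.9  83.9] med [0.4935 0.4075 0.2318] zmax [0.228 0.235] rect [495.1 408.5] [37.  10.4] 32.2
blue 696 px(c,r) [  8.4 237.9] med [ 0.2604 -0.5347  0.241 ] zmax [0.214 0.284] rect [ 193.3 -513.4] [ 59.4 207.7] 65.8
blue 30 px(c,r) [178.5 244.3] med [
[... 210 characters left out ...]
px(c,r) [ 81.6 251.9] med [ 0.2849 -0.4247  0.0385] zmax [0.004 0.056] rect [ 279.5 -424.1] [23. 24.] 68.7
top
green 1311 px(c,r) [248.1 134.9] med [0.8404 0.0708 0.0035] zmax [-0.005  0.012] rect [841.8  70.6] [134.  207.2] 84.1
green 686 px(c,r) [260.8 208.4] med [ 0.5188 -0.0136  0.0023] zmax [-0.005  0.01 ] rect [520.3 -13.9] [139.7  90.1] 2.6
red 18 px(c,r) [148.2 195.9] med [0.4868 0.4025 0.2322] zmax [0.224 0.238] rect [485.4 402.9] [23.4  9.7] 26.7
blue 2985 px(c,r) [435.6 309.1] med [ 0.1845 -0.6136  0.3015] zmax [0.219 0.364] rect [ 149.2 -842. ] [685.4 152. ] 79.4
purple 44 px(c,r) [357.3 276. ] med [ 0.2752 -0.4174  0.0464] zmax [0.019 0.059] rect [ 274.2 -420. ] [22.  22.3] 67.7
```

```bash
python3 - <<'E'
from h import *
for f in ["rack1","racktop"]:
    s=dict(np.load(f"pics/{f}.npz")); W=cloud(s); P=s["pixels"].astype(int)
    w=W.reshape(-1,3); c=P.reshape(-1,3)
    ok=(w[:,0]>.4)&(w[:,0]<.75)&(w[:,1]>.08)&(w[:,1]<.5)
    w=w[ok]; c=c[ok]
    cv=lambda m: cv2.minAreaRect((w[m][:,:2]*1000).astype(np.float32))
    grey=(np.ptp(c,axis=1)<45)
    rail=(w[:,2]>.1435)&(w[:,2]<.154)&grey&(c.mean(1)>110)
    x=w[rail][:,:2]; mu=np.median(x,0); x=x[np.linalg.norm(x-mu,axis=1)<.16]
    print(f,"rail",rail.sum(),cv2.minAreaRect((x*1000).astype(np.float32)), )
    pil=(w[:,2]>.19)&(w[:,2]<.207)&grey; print("pil",pil.sum(),cv(pil), w[pil].mean(0))
    kn=(w[:,2]>.22)&(w[:,2]<.245)&(c[:,0]>c[:,1]+60); print("knob",kn.sum(),cv(kn),w[kn].mean(0))
    U,S,V=np.linalg.svd(x-x.mean(0)); print(x.mean(0),np.degrees(np.arctan2(V[0,1],V[0,0])))
    foot=(w[:,2]>.098)&(w[:,2]<.112)&~grey; print("wall",foot.sum(),cv(foot))
E
```

```text
rack1 rail 785 ((575.3424682617188, 270.53631591796875), (51.615272521972656, 245.7413787841797), 27.667997360229492)
pil 167 ((573.5322875976562, 298.2979431152344), (65.18256378173828, 318.7351989746094), 36.51551818847656) [0.51673968 0.37395356 0.19966115]
knob 34 ((494.6812438964844, 406.2776794433594), (40.028263092041016, 14.711798667907715), 36.427696228027344) [0.49560618 0.40678973 0.23078819]
[0.57416576 0.27006397] -63.71134462969407
wall 152 ((545.28515625, 256.1581726074219), (141.74273681640625, 267.4023742675781), 28.02662467956543)
racktop rail 585 ((574.3142700195312, 272.36627197265625), (51.85518264770508, 241.0438232421875), 27.40177345275879)
pil 149 ((567.7158203125, 301.56011962890625), (62.199432373046875, 315.4869079589844), 35.454341888427734) [0.49717348 0.39481833 0.20004941]
knob 35 ((489.98797607421875, 406.06622314453125), (35.464073181152344, 11.274038314819336), 27.551128387451172) [0.48996738 0.40581329 0.23143994]
[0.573493   0.27158349] 117.78706773090519
wall 21 ((498.0162658691406, 217.97067260742188), (85.60346984863281, 267.57403564453125), 45.753849029541016)
```

```bash
cat > fit.py <<'E'
from h import *
from scipy.optimize import least_squares
def sdf(P,b):
    c=np.array([(b[0]+b[1])/2,(b[2]+b[3])/2,(b[4]+b[5])/2]);h=np.array([b[1]-b[0],b[3]-b[2],b[5]-b[4]])/2
    q=np.abs(P-c)-h
    return np.linalg.norm(np.maximum(q,0),axis=1)+np.minimum(q.max(1),0)
def rackparts(railz=140):
    B=[(-60,66,122,132,0,105),(-60,66,-132,-122,0,105),(-60,-48,-132,132,0,50),(5,65,133,183,0,200),(18,54,-120,120,railz,railz+8),(13,57,152,164,206,232)]
    for i in range(-2,3):
        y=48*i
        B+=[(-48,48,y-23,y-19,12,137),(-48,48,y+19,y+23,12,137),(-48,-44,y-23,y+23,12,137),(44,48,y-23,y+23,12,137),(-48,48,y-23,y+23,12,16),(-48,-38,y-17,y+17,137,169)]
    return B
def fitrack(w,x0,parts,zmin=.06):
    def res(p):
        c,s=np.cos(p[2]),np.sin(p[2]); d=w[:,:2]-p[:2]
        L=np.c_[d[:,0]*c+d[:,1]*s,-d[:,0]*s+d[:,1]*c,w[:,2]]*1000
        return np.abs(np.min([np.abs(sdf(L,b)) for b in parts],axis=0))
    r=least_squares(res,x0,loss="soft_l1",f_scale=3,x_scale=[.01,.01,.05],diff_step=1e-4)
    return r.x,np.median(res(r.x))
def toworld(p,q):
    c,s=np.cos(p[2]),np.sin(p[2]); q=np.array(q)/1000
    return np.array([p[0]+c*q[0]-s*q[1],p[1]+s*q[0]+c*q[1],q[2]])
E
python3 - <<'E'
from fit import *
for f in ["rack1","racktop"]:
    s=dict(np.load(f"pics/{f}.npz")); w=cloud(s).reshape(-1,3)
    ok=(w[:,2]>.1)&(w[:,2]<.25)&(w[:,0]>.4)&(w[:,0]<.72)&(w[:,1]>.08)&(w[:,1]<.5)
    w=w[ok]; print(len(w))
    best=None
    for dx in (-.02,0,.02):
     for dy in (-.02,0,.02):
        r=fitrack(w,[.545+dx,.256+dy,np.radians(27.5)],rackparts())
        if best is None or r[1]<best[1]: best=r
    p=best[0]; print(f,p[:2].round(4),np.degrees(p[2]).round(2),best[1],"knob",toworld(p,[35,158,219]).round(4),"tab",toworld(p,[-43,-48,153]).round(4))
E
```

```text
2856
rack1 [0.5411 0.2532] 27.58 1.4447979154694934 knob [0.499  0.4094 0.219 ] tab [0.5253 0.1907 0.153 ]
1885
racktop [0.5378 0.2522] 28.03 1.8839308989107941 knob [0.4944 0.4081 0.219 ] tab [0.5224 0.1896 0.153 ]
```

```bash
cat >> h.py <<'E'
from scipy.spatial.transform import Rotation as Rr
def toolR(o=None):
    o=o or observe(); return Rr.from_euler("xyz",o["tool_rot"],degrees=True).as_matrix()
def jaw():
    R=toolR(); return np.degrees(np.arctan2(R[1,2],R[0,2]))%180
def go(p,jawdeg=None):
    o=observe(); d=(np.array(p)-o["tool_pos"])*1000
    print("at",np.round(o["tool_pos"],4),"jaw",round(jaw(),2),"q7",round(o["joint_pos"][6],1),"delta units",np.round(d/40,3), "spin units",None if jawdeg is None else round((((jawdeg-jaw())+90)%180-90)/6,2),"w mm",round(o["width"]*91.8,1),"F",np.round(o["wrist_force"],1))
E
python3 - <<'E'
from h import *
print(toolR().round(3)); 
go([.497,.409,.30],27.8+90)
E
```

```text
[[-0.    -0.892  0.453]
 [-0.     0.453  0.892]
 [-1.    -0.    -0.001]]
at [0.2829 0.5571 0.2265] jaw 63.08 q7 -4.3 delta units [ 5.352 -3.703  1.839] spin units 9.12 w mm 91.7 F [-0.4 -0.2  0. ]
```

```bash
python3 -m inch '[[[0,0,1],0,60],[[0,0,1],0,60],[[0,0,1],0,60],[[0.7,-0.5,0.8],1,60],[[0.7,-0.5,0],1,60],[[0.7,-0.5,0],1,60],[[0.7,-0.5,0],1,60],[[0.7,-0.5,0],1,60],[[0.7,-0.5,0],1,60],[[0,0,0],1,60]]' 20; python3 - <<'E'
from h import *
s=snap("wrist","w1",scale=1.5); st(); go([.497,.409,.30],117.8); print(np.round(s["world_from_camera"],3),s["fx"])
E
```

```text
t: 1.13
tool_pos: [0.455, 0.433, 0.3749]
tool_rot: [-149.2, 89.7, -44.4]
wrist_force: [1.1, -1.5, -0.3]
width: 0.652
{'t': 1.183, 'tool_pos': [0.452, 0.436, 0.375], 'tool_rot': [-153.903, 89.855, -48.523], 'wrist_force': [-0.568, -0.404, -0.55], 'wrist_torque': [0.047, 0.029, -0.039], 'width': 0.655, 'joint_pos': [-48.114, 21.114, -1.216, 75.174, 0.585, 83.737, 56.068]}
at [0.4519 0.4357 0.3749] jaw 105.38 q7 56.1 delta units [ 1.128 -0.668 -1.873] spin units 2.07 w mm 60.1 F [-0.6 -0.4 -0.6]
[[-0.255  0.928  0.271  0.383]
 [ 0.967  0.246  0.066  0.415]
 [-0.005  0.279 -0.96   0.532]
 [ 0.     0.     0.     1.   ]] 304.8126385586291
```

View pics/w1.png

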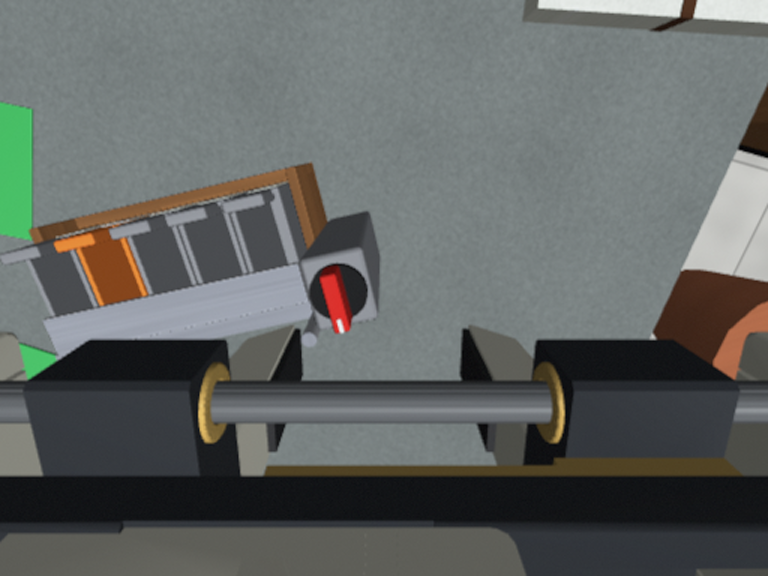

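```bash
cat >> fit.py <<'E'
def fitfile(f,railz=140,zmin=.1,x0=(.5395,.2528,27.8)):
    s=dict(np.load(f"pics/{f}.npz")); w=cloud(s).reshape(-1,3)
    ok=(w[:,2]>zmin)&(w[:,2]<.235)&(np.hypot(w[:,0]-.525,w[:,1]-.29)<.19)
    w=w[ok]; w=w[::max(1,len(w)//4000)]
    p,e=fitrack(w,[x0[0],x0[1],np.radians(x0[2])],rackparts(railz))
    print(f,len(w),p[:2].round(4),np.degrees(p[2]).round(2),"med",e.round(2),"knob",toworld(p,[35,158,219]).round(4),"tab",toworld(p,[-43,-48,153]).round(4))
    return p
E
python3 - <<'E'
from fit import *
fitfile("w1"); fitfile("rack1"); fitfile("racktop")
E
```

```text
w1 5209 [0.5398 0.2536] 27.65 med 0.61 knob [0.4975 0.4098 0.219 ] tab [0.524  0.1911 0.153 ]
rack1 2856 [0.5411 0.2532] 27.59 med 1.44 knob [0.499  0.4094 0.219 ] tab [0.5253 0.1907 0.153 ]
racktop 1877 [0.5378 0.2522] 28.03 med 1.87 knob [0.4944 0.4081 0.219 ] tab [0.5224 0.1896 0.153 ]
```

```bash
python3 -m inch '[[[0.5,-0.3,-0.5],1,60],[[0.5,-0.3,-0.5],1,60],[[0.1,-0.04,-0.5],0,60],[[0,0,-0.3],0,60],[[0,0,0],0,60],[[0,0,0],0,60],[[0,0,0],0,60],[[0,0,0],0,60],[[0,0,0],0,60],[[0,0,0],0,60]]'; python3 - <<'E'
from h import *
go([.4975,.4098,.212],117.65)
s=snap("wrist","w2",scale=1.5)
E
```

```text
t: 2.02
tool_pos: [0.4918, 0.4144, 0.304]
tool_rot: [-71.2, 89.9, 45.8]
wrist_force: [0.7, 0.0, 0.3]
width: 0.652
at [0.4918 0.4144 0.304 ] jaw 117.09 q7 71.2 delta units [ 0.143 -0.115 -2.3  ] spin units 0.09 w mm 59.8 F [0.7 0.  0.3]
```

View pics/w2.png

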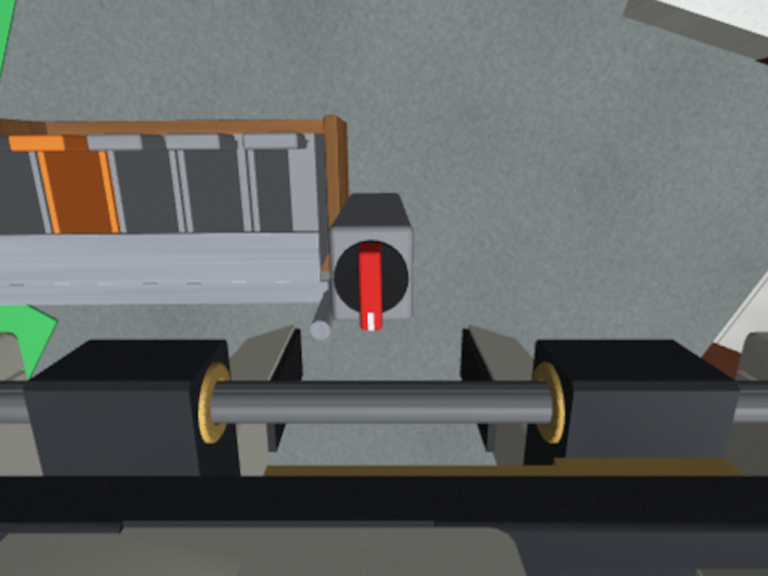

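```bash
python3 -m inch '[[[0.14,-0.115,-0.5],0.1,50],[[0,0,-0.6],0,50],[[0,0,-0.6],0,50],[[0,0,-0.5],0,40],[[0,0,-0.1],0,40],[[0,0,0],0,0],[[0,0,0],0,0],[[0,0,0],0,0],[[0,0,0],0,0],[[0,0,0],0,0]]' 25; python3 - <<'E'
from h import *
go([.4975,.4098,.212],117.65);st()
E
```

```text
t: 2.9
tool_pos: [0.4975, 0.4108, 0.2126]
tool_rot: [-49.5, 89.8, 68.2]
wrist_force: [1.0, -0.1, 0.9]
width: 0.131
at [0.4975 0.4108 0.2126] jaw 117.7 q7 72.0 delta units [ 0.001 -0.025 -0.015] spin units -0.01 w mm 12.1 F [ 1.  -0.1  0.9]
{'t': 2.9, 'tool_pos': [0.497, 0.411, 0.213], 'tool_rot': [-49.477, 89.81, 68.227], 'wrist_force': [0.981, -0.058, 0.883], 'wrist_torque': [-0.33, -0.43, -0.159], 'width': 0.131, 'joint_pos': [-42.028, 27.453, -3.34, 87.997, 1.623, 64.424, 72.016]}
```

Gripped at 12 mm, as the bar should be. Turn clockwise by 69° (11.5 units).

```bash
python3 -m inch '[[[0,0,0],-0.9,0],[[0,0,0],-0.9,0],[[0,0,0],-0.9,0],[[0,0,0],-0.9,0],[[0,0,0],-0.9,0],[[0,0,0],-0.9,0],[[0,0,0],-0.9,0],[[0,0,0],-0.9,0],[[0,0,0],-0.9,0],[[0,0,0],-0.9,0]]' ; python3 -m inch '[[[0,0,0],-0.9,0],[[0,0,0],-0.9,0],[[0,0,0],-0.8,0],[[0,0,0],-0.1,0],[[0,0,0],0,0],[[0,0,0],0,0],[[0,0,0],0,0],[[0,0,0],0,0],[[0,0,0],0,0],[[0,0,0],0,0]]'; python3 - <<'E'
from h import *
go([.4975,.4098,.212],117.65-68.75);st()
s=snap("scene","s2",(60,210,230,350),5)
E
```

```text
t: 3.73
tool_pos: [0.4976, 0.4076, 0.2125]
tool_rot: [-154.2, 89.9, -90.8]
wrist_force: [-4.3, -7.8, 8.5]
width: 0.128
t: 4.57
tool_pos: [0.497, 0.4067, 0.2125]
tool_rot: [-161.7, 89.8, -114.3]
wrist_force: [-7.2, -10.1, 11.4]
width: 0.131
at [0.497  0.4067 0.2125] jaw 47.4 q7 9.2 delta units [ 0.012  0.077 -0.012] spin units 0.25 w mm 12.0 F [ -7.2 -10.1  11.4]
{'t': 4.567, 'tool_pos': [0.497, 0.407, 0.212], 'tool_rot': [-161.7, 89.815, -114.298], 'wrist_force': [-7.159, -10.125, 11.377], 'wrist_torque': [-2.399, 1.43, 0.087], 'width': 0.131, 'joint_pos': [-52.918, 27.382, 13.263, 89.194, -6.635, 64.371, 9.204]}
```

View pics/s2.png

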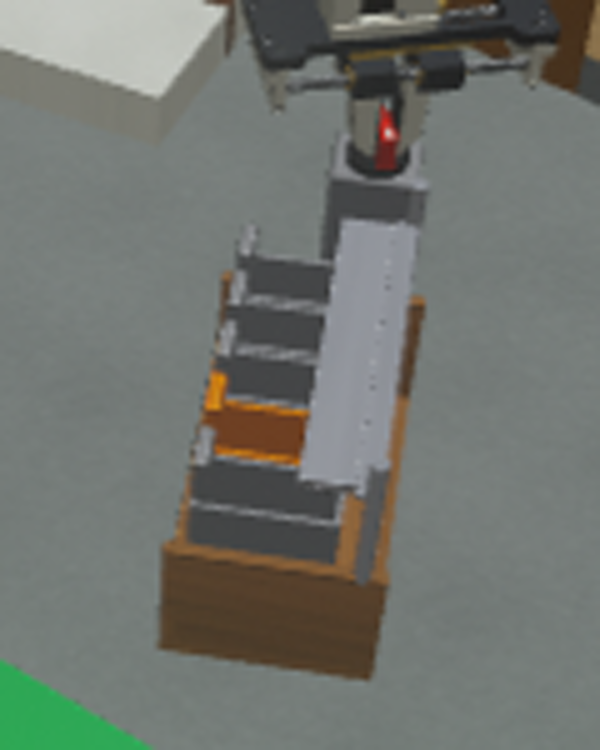

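```bash
python3 -m inch '[[[0,0,0],0.25,30],[[0,0,0],0,30],[[0,0,0],0,30],[[0,0,0],0,30],[[0,0,0.7],0,30],[[0,0,0.8],0,30],[[0,0,0.8],0,30],[[0,0,0.5],0,30],[[0,0,0],0,30],[[0,0,0],0,30]]' ; python3 -m inch '[[[0,-0.7,0],-0.7,30],[[0,-0.7,0],-0.7,30],[[0.1,-0.7,0],-0.7,30],[[0.1,-0.7,0],-0.7,30],[[0.1,-0.7,0],-0.7,30],[[0.1,-0.7,0],0,30],[[0.2,-0.7,0],0,30],[[0,-0.3,0],0,30],[[0,0,0],0,30],[[0,0,0],0,30]]'; python3 - <<'E'
from h import *
go([.524,.1911,.134],27.65)
s=snap("scene","s3",(60,210,230,350),5)
s=snap("wrist","w3",scale=1.5)
s=snap("top","t3")
E
```

```text
t: 5.45
tool_pos: [0.4979, 0.41, 0.3243]
tool_rot: [-3.0, 89.8, 46.0]
wrist_force: [0.6, -0.1, -1.5]
width: 0.323
t: 6.28
tool_pos: [0.5209, 0.2014, 0.3223]
tool_rot: [157.7, 89.9, -174.4]
wrist_force: [0.1, 0.8, -0.7]
width: 0.328
at [0.5209 0.2014 0.3223] jaw 27.92 q7 7.3 delta units [ 0.076 -0.257 -4.707] spin units -0.05 w mm 30.1 F [ 0.1  0.8 -0.7]
```

View pics/s3.png

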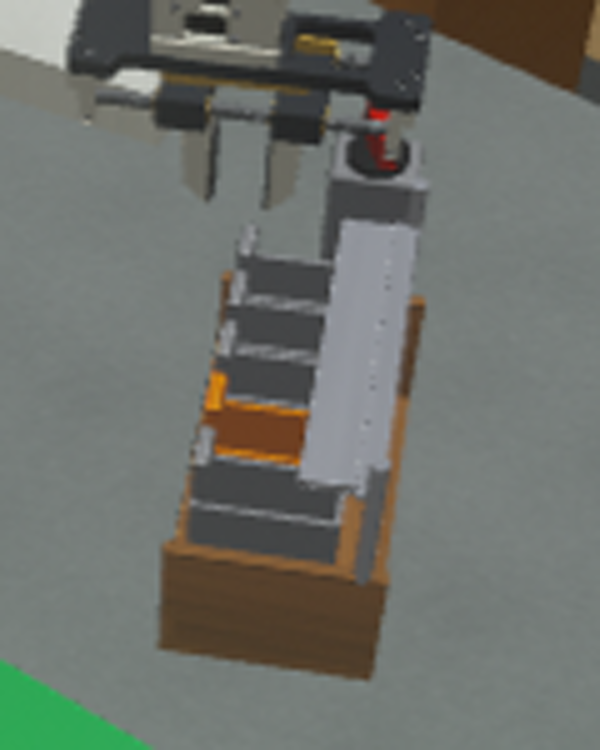

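View pics/w3.png

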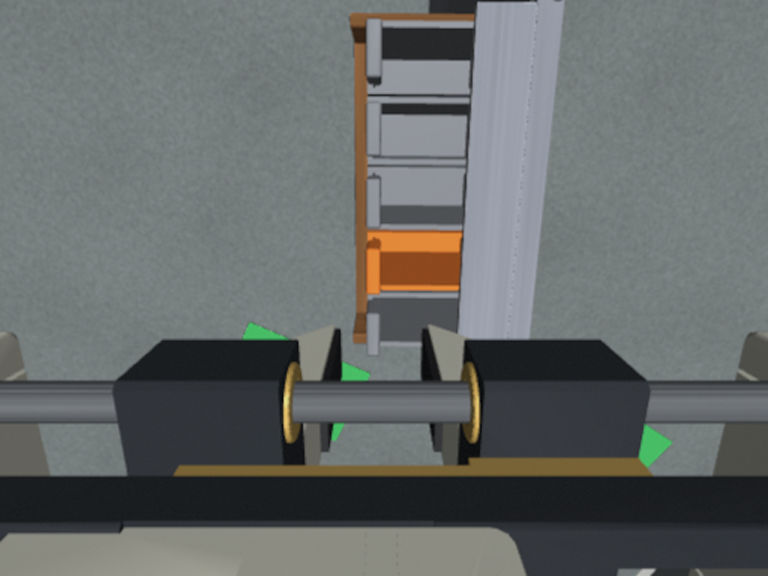

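```bash
python3 - <<'E'
from fit import *
p=fitfile("w3",169)
s=dict(np.load("pics/w3.npz")); W=cloud(s); hsv=cv2.cvtColor(s["pixels"],cv2.COLOR_RGB2HSV).astype(int)
m=(hsv[...,0]>8)&(hsv[...,0]<20)&(hsv[...,1]>180)&(W[...,2]>.163)&(W[...,2]<.175)
w=W[m]; print(m.sum(), cv2.minAreaRect((w[:,:2]*1000).astype(np.float32)), w.mean(0))
E
```

```text
w3 4780 [0.5421 0.2549] 27.5 med 0.9 knob [0.5002 0.4112 0.219 ] tab [0.5261 0.1924 0.153 ]
266 ((520.6885375976562, 191.40887451171875), (8.567954063415527, 31.040300369262695), 27.90531349182129) [0.52044238 0.19197397 0.16823527]
```

```bash
python3 -m inch '[[[0,-0.26,-0.6],0,30],[[0,0,-0.8],0,30],[[0,0,-0.8],0,30],[[0,0,-0.8],0,30],[[0,0,0],0,30],[[0,0,0],0,30],[[0,0,0],0,30],[[0,0,0],0,30],[[0,0,0],0,30],[[0,0,0],0,30]]' 12; python3 - <<'E'
from h import *
go([.521,.1912,.134],27.65)
s=snap("wrist","w4",scale=1.5)
s=snap("scene","s4",(60,210,230,350),5)
E
```

```text
t: 7.27
tool_pos: [0.5221, 0.1914, 0.2045]
tool_rot: [2.2, 89.9, 30.2]
wrist_force: [0.6, 0.7, 0.5]
width: 0.327
at [0.5221 0.1914 0.2045] jaw 27.99 q7 10.6 delta units [-0.028 -0.004 -1.763] spin units -0.06 w mm 30.0 F [0.6 0.7 0.5]
```

View pics/w4.png

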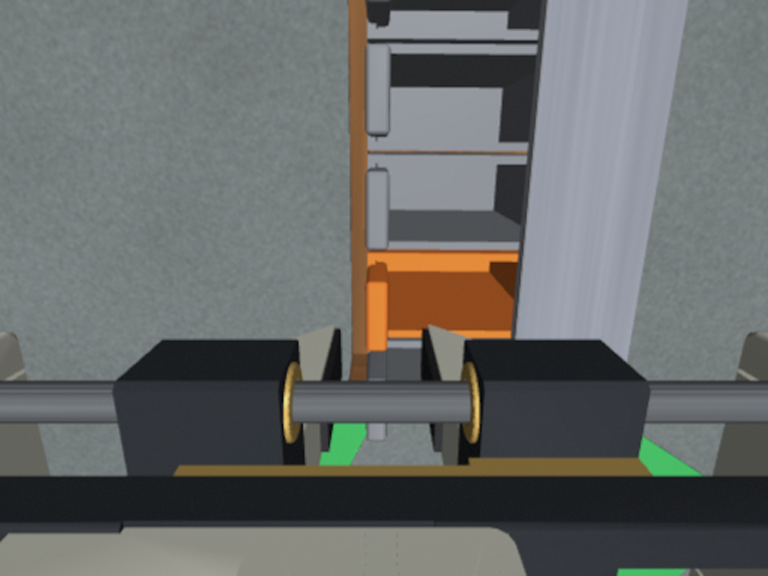

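View pics/s4.png

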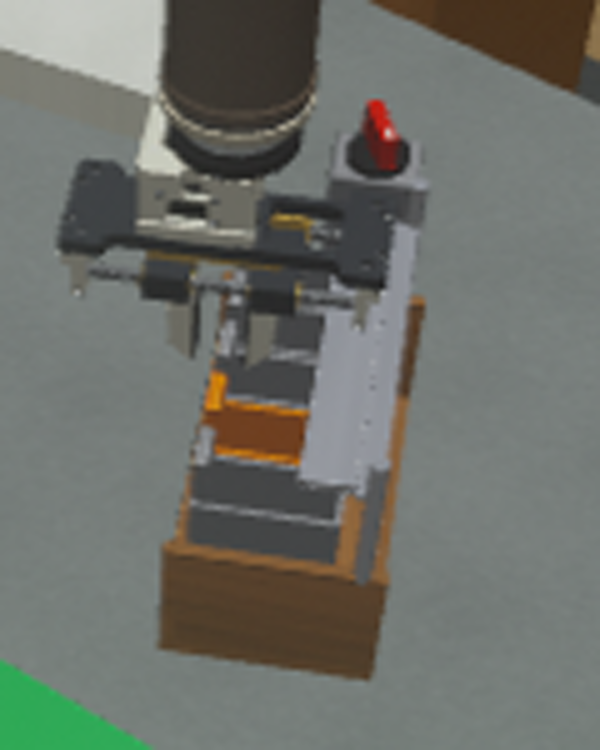

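```bash
python3 - <<'E'
from fit import *
p=fitfile("w4",169)
s=dict(np.load("pics/w4.npz")); W=cloud(s); hsv=cv2.cvtColor(s["pixels"],cv2.COLOR_RGB2HSV).astype(int)
m=(hsv[...,0]>8)&(hsv[...,0]<20)&(hsv[...,1]>180)&(W[...,2]>.163)&(W[...,2]<.175)
w=W[m]; print(m.sum(), cv2.minAreaRect((w[:,:2]*1000).astype(np.float32)), w.mean(0))
a=np.radians(27.65); u=np.array([np.cos(a),np.sin(a)]); v=np.array([-u[1],u[0]])
for q in (u,v): print(np.percentile(w[:,:2]@q,[1,50,99]).round(4), np.array([.5221,.1914])@q)
E
```

```text
w4 4100 [0.5418 0.255 ] 27.32 med 0.97 knob [0.5004 0.4115 0.219 ] tab [0.5256 0.1926 0.153 ]
657 ((518.0760498046875, 197.33114624023438), (9.46815299987793, 46.77070617675781), 27.60886001586914) [0.52058706 0.19204247 0.16811832]
[0.5458 0.5505 0.5547] 0.5512984746172009
[-0.0883 -0.0713 -0.0563] -0.07274862118794684
```

```bash
python3 -m inch '[[[-0.02,0,-0.5],0,30],[[0,0,-0.5],0,30],[[0,0,-0.5],0,30],[[0,0,-0.26],0,30],[[0,0,0],0,0],[[0,0,0],0,0],[[0,0,0],0,0],[[0,0,0],0,0],[[0,0,0],0,0],[[0,0,0],0,0]]' 12; python3 - <<'E'
from h import *
go([.521,.1912,.134],27.65)
s=snap("scene","s5",(60,210,230,350),5)
E
```

```text
t: 8.2
tool_pos: [0.5208, 0.1911, 0.1333]
tool_rot: [3.5, 89.9, 31.4]
wrist_force: [-0.2, -1.0, 0.6]
width: 0.107
at [0.5208 0.1911 0.1333] jaw 27.98 q7 12.6 delta units [0.004 0.003 0.017] spin units -0.06 w mm 9.8 F [-0.2 -1.   0.6]
```

View pics/s5.png

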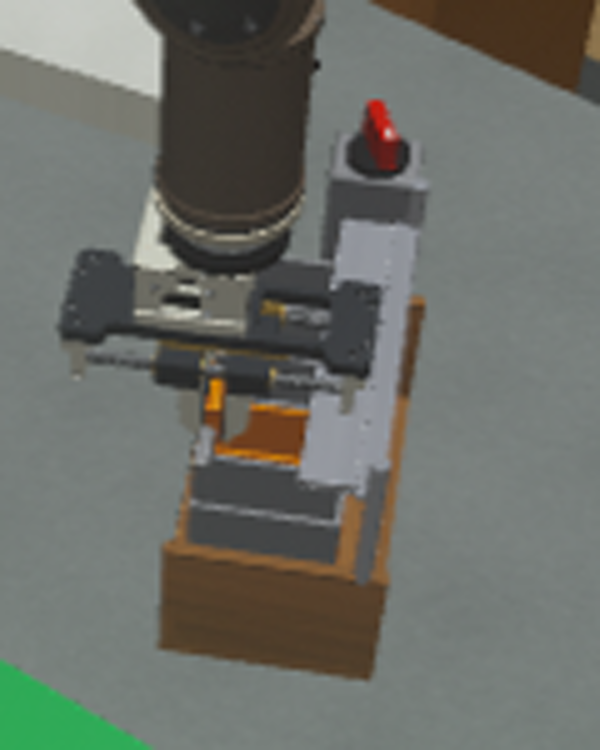

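```bash
python3 -m inch '[[[-0.1,-0.05,0],0,0],[[-0.1,-0.05,0],0,0],[[-0.1,-0.05,-0.01],0,0],[[-0.1,-0.05,-0.02],0,0],[[-0.1,-0.05,-0.02],0,0],[[0,0,0],0,0],[[0,0,0],0,0],[[0,0,0],0,0],[[0,0,0],0,0],[[0,0,0],0,0]]' 12; python3 - <<'E'
from h import *
go([.521,.1912,.134],27.65)
s=snap("scene","s6",(60,210,230,350),5)
E
```

```text
t: 9.08
tool_pos: [0.5033, 0.182, 0.1327]
tool_rot: [-3.0, 89.6, 25.0]
wrist_force: [4.2, 1.2, 8.2]
width: 0.162
at [0.5033 0.182  0.1327] jaw 27.97 q7 12.4 delta units [0.443 0.23  0.033] spin units -0.05 w mm 14.9 F [4.2 1.2 8.2]
```

View pics/s6.png

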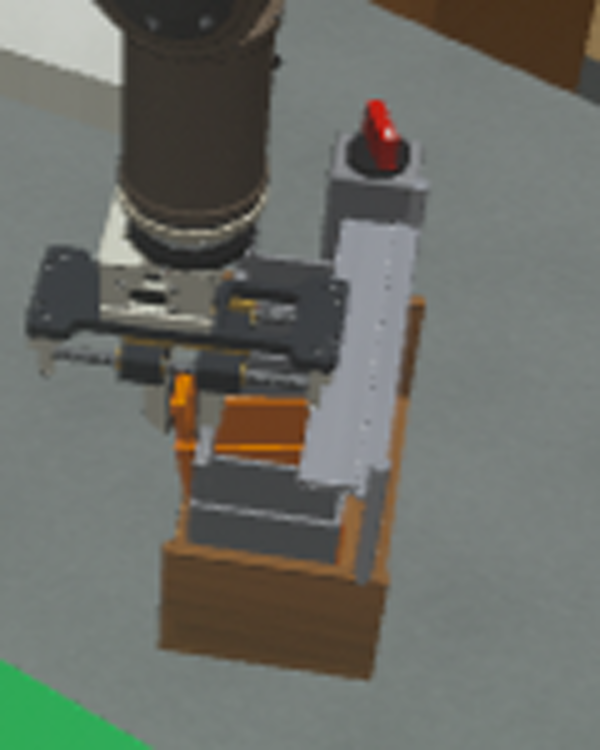

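```bash
python3 -m inch '[[[-0.11,-0.055,-0.03],0,0],[[-0.11,-0.055,-0.03],0,0],[[-0.11,-0.06,-0.03],0,0],[[-0.11,-0.06,-0.04],0,0],[[-0.11,-0.06,-0.04],0,0],[[0,0,0],0,0],[[0,0,0],0,0],[[0,0,0],0,0],[[0,0,0],0,0],[[0,0,0],0,0]]' 12; python3 - <<'E'
from h import *
go([.521,.1912,.134],27.65)
s=snap("scene","s7",(60,210,230,350),5)
E
```

```text
t: 9.97
tool_pos: [0.4806, 0.1702, 0.1253]
tool_rot: [-2.8, 89.7, 25.2]
wrist_force: [4.1, 2.0, 5.5]
width: 0.245
at [0.4806 0.1702 0.1253] jaw 27.98 q7 12.5 delta units [1.01  0.525 0.217] spin units -0.05 w mm 22.5 F [4.1 2.  5.5]
```

View pics/s7.png

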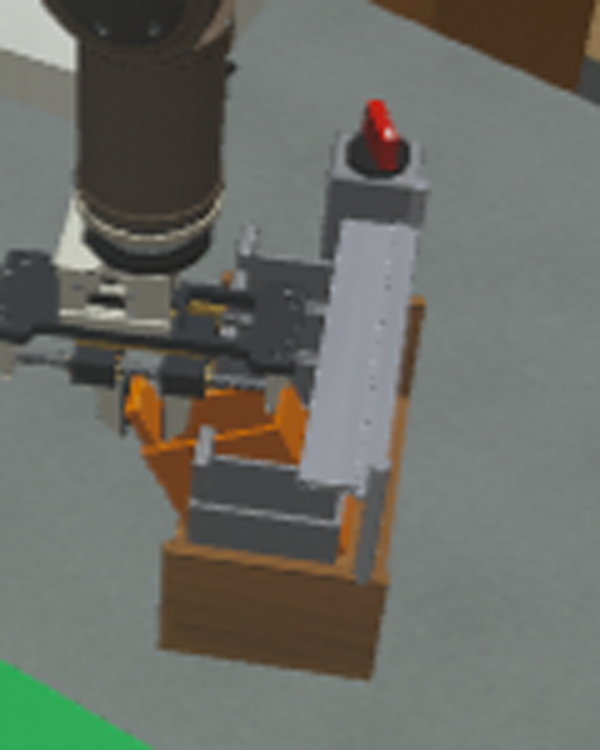

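```bash
python3 -m inch '[[[-0.1,-0.05,0.22],0,0],[[-0.1,-0.05,0.22],0,0],[[-0.1,-0.05,0.22],0,0],[[-0.1,-0.05,0.22],0,0],[[-0.1,-0.05,0.22],0,0],[[0,0,0],0,0],[[0,0,0],0,0],[[0,0,0],0,0],[[0,0,0],0,0],[[0,0,0],0,0]]' 12; python3 - <<'E'
from h import *
go([.521,.1912,.134],27.65)
s=snap("scene","s8",(60,210,230,350),5)
E
```

```text
t: 10.85
tool_pos: [0.4588, 0.1592, 0.1695]
tool_rot: [20.8, 89.9, 48.8]
wrist_force: [-6.7, -3.1, 22.7]
width: 0.149
at [0.4588 0.1592 0.1695] jaw 27.95 q7 10.3 delta units [ 1.554  0.801 -0.887] spin units -0.05 w mm 13.6 F [-6.7 -3.1 22.7]
```

View pics/s8.png

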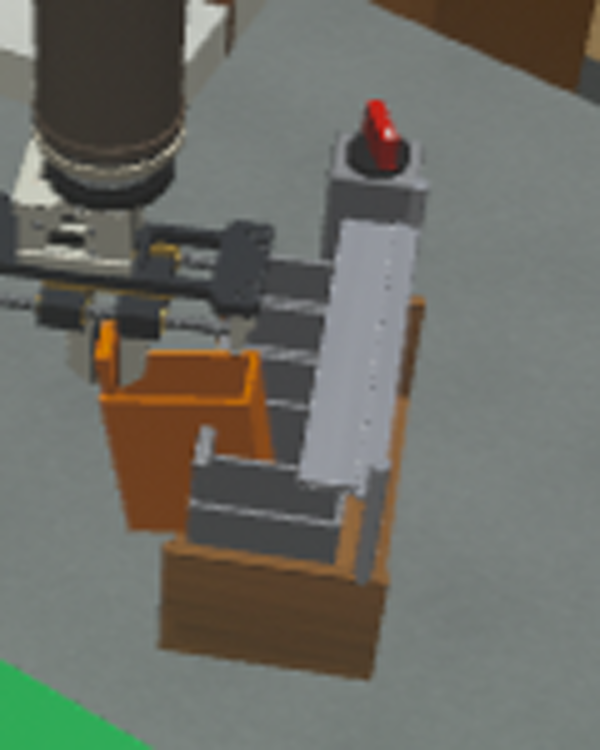

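```bash
python3 -m inch '[[[-0.02,-0.01,0.15],0,0],[[-0.02,-0.01,0.15],0,0],[[-0.02,-0.01,0.15],0,0],[[-0.02,-0.01,0.15],0,0],[[0,0,0],0,0],[[0,0,0],0,0],[[0,0,0],0,0],[[0,0,0],0,0],[[0,0,0],0,0],[[0,0,0],0,0]]' 16; python3 - <<'E'
from h import *
go([.521,.1912,.134],27.65)
s=snap("scene","s9",(60,210,230,350),5)
E
```

```text
t: 11.73
tool_pos: [0.4552, 0.1577, 0.1916]
tool_rot: [-173.6, 90.0, -145.6]
wrist_force: [0.8, -0.3, -1.6]
width: 0.11
at [0.4552 0.1577 0.1916] jaw 27.98 q7 9.3 delta units [ 1.644  0.838 -1.441] spin units -0.05 w mm 10.1 F [ 0.8 -0.3 -1.6]
```

View pics/s9.png

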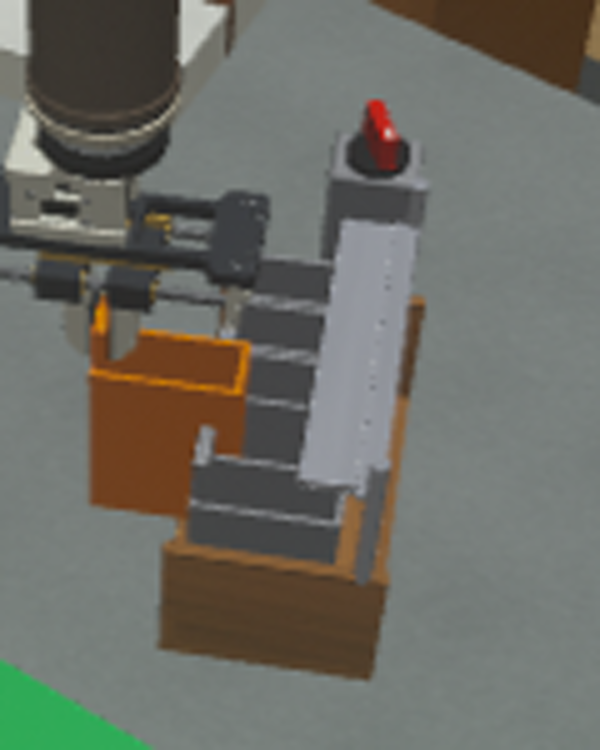

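```bash
python3 -m inch '[[[0,0,0],0,0],[[0,0,0],0,0],[[-0.2,-0.1,0.1],0,0],[[-0.22,-0.12,0.1],0,0],[[-0.22,-0.12,0.1],0,0],[[-0.22,-0.12,0.1],0,0],[[-0.22,-0.12,0.1],0,0],[[-0.22,-0.12,0.1],0,0],[[0,0,0],0,0],[[0,0,0],0,0]]' 30; python3 - <<'E'
from h import *
go([.474,-.015,.134],2.7)
s=snap("scene","s10",(60,260,190,350),4)
W=cloud(s); hsv=cv2.cvtColor(s["pixels"],cv2.COLOR_RGB2HSV).astype(int)
m=(hsv[...,0]>8)&(hsv[...,0]<20)&(hsv[...,1]>170)&(W[...,2]>.02)&(W[...,1]>.03)
m[:, :190]=0
w=W[m]; w=w[~np.isnan(w[:,0])]; w=w[np.hypot(w[:,0]-.45,w[:,1]-.15)<.15]
print(len(w),w.min(0),np.percentile(w[:,2],[1,5,50,90,97,99.5]))
h=np.histogram(w[:,2],bins=np.arange(0,.3,.004)); print([(round(b,3),int(c)) for b,c in zip(h[1],h[0]) if c])
E
```

```text
t: 12.62
tool_pos: [0.4032, 0.1298, 0.2165]
tool_rot: [18.8, 89.9, 46.8]
wrist_force: [-0.2, 0.3, -0.9]
width: 0.109
at [0.4032 0.1298 0.2165] jaw 27.99 q7 6.4 delta units [ 1.77  -3.62  -2.062] spin units -4.21 w mm 10.0 F [-0.2  0.3 -0.9]
1079 [0.39226383 0.10575258 0.08918326] [0.09468585 0.10117884 0.17772082 0.21276463 0.21854498 0.24725659]
[(np.float64(0.088), 1), (np.float64(0.092), 17), (np.float64(0.096), 26), (np.float64(0.1), 22), (np.float64(0.104), 27), (np.float64(0.108), 27), (np.float64(0.112), 14), (np.float64(0.116), 24), (np.float64(0.12), 21), (np.float64(0.124), 37), (np.float64(0.128), 20), (np.float64(0.132), 21), (np.float64(0.136), 27), (np.float64(0.14), 27), (np.float64(0.144), 32), (np.float64(0.148), 17), (np.float64(0.152), 28), (np.float64(0.156), 26), (np.float64(0.16), 26), (np.float64(0.164), 23), (np.float64(0.168), 26), (np.float64(0.172), 34), (np.float64(0.176), 40), (np.float64(0.18), 53), (np.float64(0.184), 44), (np.float64(0.188), 54), (np.float64(0.192), 50), (np.float64(0.196), 42), (np.float64(0.2), 46), (np.float64(0.204), 54), (np.float64(0.208), 50), (np.float64(0.212), 70), (np.float64(0.216), 23), (np.float64(0.22), 2), (np.float64(0.224), 3), (np.float64(0.228), 2), (np.float64(0.232), 2), (np.float64(0.236), 1), (np.float64(0.24), 4), (np.float64(0.244), 11), (np.float64(0.248), 3), (np.float64(0.256), 1), (np.float64(0.26), 1)]
```

View pics/s10.png

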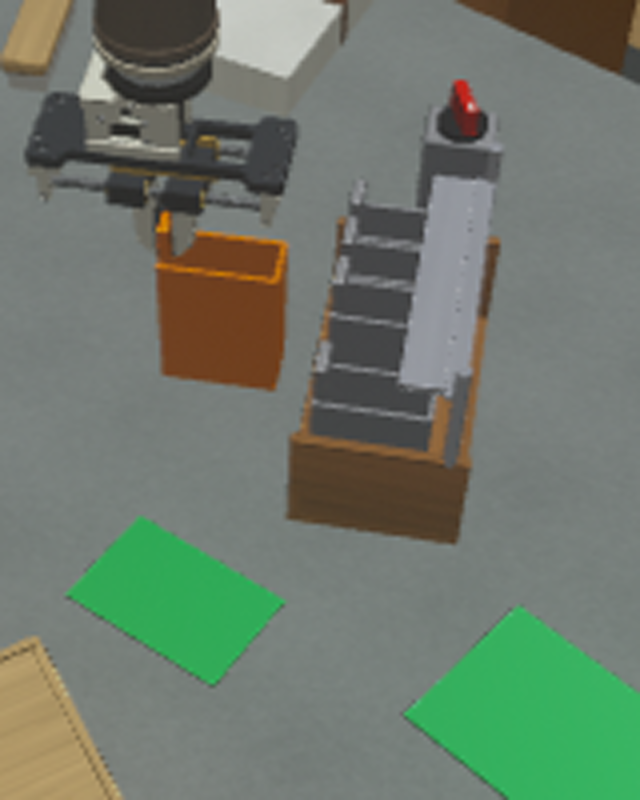

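```bash
python3 -m inch '[[[0,-0.3,0.3],-0.3,0],[[0,-0.5,0.2],-0.5,0],[[0,-0.5,0],-0.5,0],[[0.1,-0.5,0],-0.5,0],[[0.2,-0.5,0],-0.5,0],[[0.3,-0.5,-0.1],-0.5,0],[[0.4,-0.5,-0.3],-0.5,0],[[0.4,-0.3,-0.3],-0.5,0],[[0.3,0,-0.3],-0.4,0],[[0.07,0,-0.2],0,0]]' 30; python3 - <<'E'
from h import *
go([.474,-.015,.134],2.7)
E
```

```text
t: 13.5
tool_pos: [0.4755, -0.0171, 0.1869]
tool_rot: [-71.6, 89.9, -69.3]
wrist_force: [-0.1, -0.2, -2.5]
width: 0.103
at [ 0.4755 -0.0171  0.1869] jaw 2.33 q7 8.5 delta units [-0.036  0.052 -1.321] spin units 0.06 w mm 9.5 F [-0.1 -0.2 -2.5]
```

```bash
python3 -m inch '[[[0,0,-0.3],0,0],[[0,0,-0.3],0,0],[[0,0,-0.2],0,0],[[0,0,-0.1],0,0],[[0,0,-0.1],0,0],[[0,0,0],0,0],[[0,0,0],0,0],[[0,0,0],0,0],[[0,0,0],0,0],[[0,0,0],0,0]]' 30; python3 - <<'E'
from h import *
go([.474,-.015,.134],2.7)
s=snap("scene","s11",(130,260,160,300),5)
a=snap("top","t11",(150,260,200,320),5)
for f,q in (("scene",s),("top",a)):
    W=cloud(q); hsv=cv2.cvtColor(q["pixels"],cv2.COLOR_RGB2HSV).astype(int)
    m=(hsv[...,0]>8)&(hsv[...,0]<20)&(hsv[...,1]>170)&(np.hypot(W[...,0]-.52,W[...,1]+.013)<.09)
    w=W[m]; print(f,len(w),np.percentile(w[:,2],[1,50,90,99]).round(3))
    t=w[(w[:,2]>np.percentile(w[:,2],85)-.012)&(w[:,2]<.15)]; print(cv2.minAreaRect((t[:,:2]*1000).astype(np.float32)))
    m=(hsv[...,0]>45)&(hsv[...,0]<80)&(hsv[...,1]>120)&(np.hypot(W[...,0]-.52,W[...,1]+.013)<.12)
    w=W[m]; print("mat",cv2.minAreaRect((w[:,:2]*1000).astype(np.float32)))
E
```

```text
t: 14.33
tool_pos: [0.4745, -0.0142, 0.1483]
tool_rot: [13.0, 90.0, 15.8]
wrist_force: [-0.4, 0.2, -2.4]
width: 0.108
at [ 0.4745 -0.0142  0.1483] jaw 2.79 q7 11.1 delta units [-0.012 -0.021 -0.358] spin units -0.01 w mm 9.9 F [-0.4  0.2 -2.4]
scene 1020 [0.028 0.103 0.143 0.164]
((518.072265625, -14.188516616821289), (96.23277282714844, 48.41391372680664), 3.9277937412261963)
mat ((520.7002563476562, -14.418460845947266), (149.57254028320312, 102.05704498291016), 2.8163294792175293)Traceback (most recent call last):
  File "<stdin>", line 8, in <module>
    return _quantile_unchecked(
        a, q, axis, out, overwrite_input, method, keepdims, weights)
    return _ureduce(a,
                    func=_quantile_ureduce_func,
    ...<5 lines>...
                    overwrite_input=overwrite_input,
                    method=method)
    r = func(a, **kwargs)
    result = _quantile(arr,
                       quantiles=q,
    ...<2 lines>...
                       out=out,
                       weights=wgt)
    slices_having_nans = np.isnan(arr[-1, ...])
                                  ~~~^^^^^^^^^
IndexError: index -1 is out of bounds for axis 0 with size 0
```

View pics/s11.png

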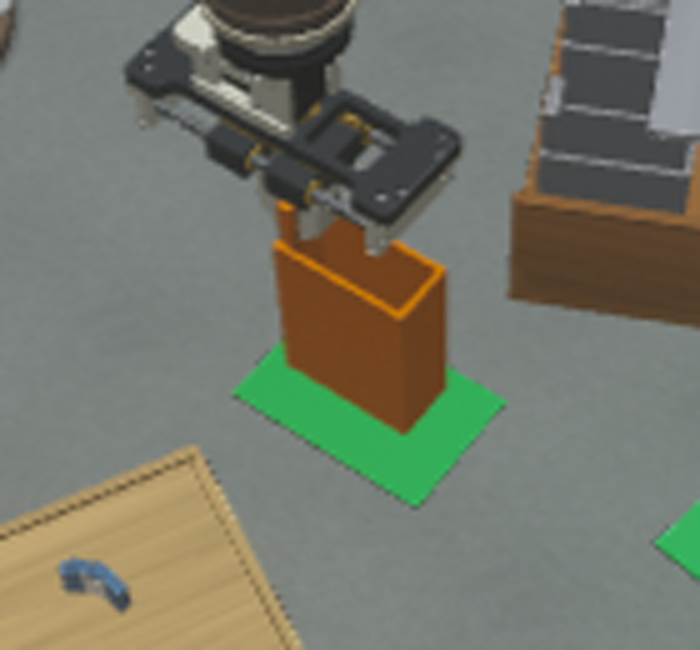

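View pics/t11.png

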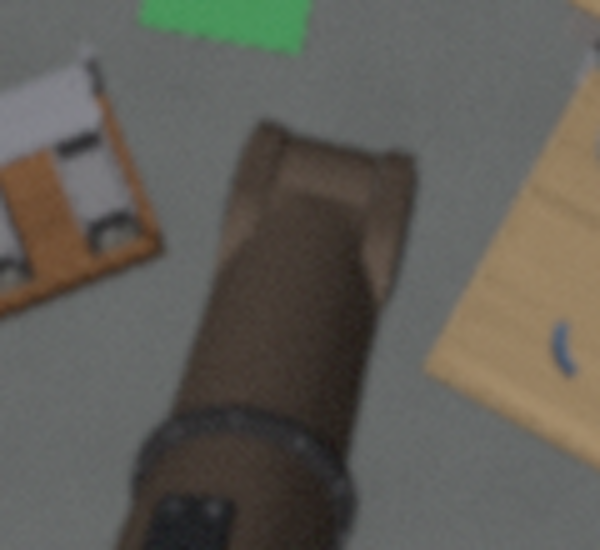

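```bash
python3 -m inch '[[[0.05,0,-0.15],0,0],[[0,0,-0.15],0,0],[[0,0,-0.07],0,0],[[0,0,-0.05],0,0],[[0,0,-0.03],0,0],[[0,0,-0.02],0,0],[[0,0,-0.02],0,0],[[0,0,0],0,0],[[0,0,0],0,0],[[0,0,0],0,0]]' 30; python3 - <<'E'
from h import *
go([.474,-.015,.1285],2.7)
E
```

```text
t: 15.27
tool_pos: [0.4755, -0.0144, 0.1298]
tool_rot: [117.1, 89.9, 119.8]
wrist_force: [-12.3, 0.9, 29.2]
width: 0.106
at [ 0.4755 -0.0144  0.1298] jaw 2.75 q7 12.6 delta units [-0.038 -0.015 -0.032] spin units -0.01 w mm 9.8 F [-12.3   0.9  29.2]
```

```bash
python3 -m inch '[[[0,0,0.02],0,0],[[0,0,0.02],0,0],[[0,0,0],0,14],[[0,0,0],0,18],[[0,0,0],0,24],[[0,0,0],0,30],[[0,0,0],0,30],[[0,0,0],0,30],[[0,0,0.2],0,30],[[0,0,0.5],0,30]]' 30;python3 -m inch '[[[0,0,0.8],0,30],[[0,0,0.8],0,30],[[0,0,0.8],0,30],[[-0.5,0,0.3],0,30],[[-0.5,0,0],0,30],[[-0.5,0,0],0,30],[[-0.5,0,0],0,30],[[0,0,0],0,30],[[0,0,0],0,30],[[0,0,0],0,30]]' 30; python3 - <<'E'
from h import *
go([.474,-.015,.1285],2.7)
s=snap("scene","s12",(100,384,60,320),2.7)
q=s
W=cloud(q); hsv=cv2.cvtColor(q["pixels"],cv2.COLOR_RGB2HSV).astype(int)
m=(hsv[...,0]>8)&(hsv[...,0]<20)&(hsv[...,1]>170)&(np.hypot(W[...,0]-.52,W[...,1]+.013)<.09)
w=W[m]; print(len(w),np.percentile(w[:,2],[1,50,90,99]).round(3))
t=w[(w[:,2]>.12)&(w[:,2]<.134)]; print(cv2.minAreaRect((t[:,:2]*1000).astype(np.float32)))
m=(hsv[...,0]>45)&(hsv[...,0]<80)&(hsv[...,1]>120)&(np.hypot(W[...,0]-.52,W[...,1]+.013)<.12)
w=W[m]; print("mat",cv2.minAreaRect((w[:,:2]*1000).astype(np.float32)))
s=snap("top","t12",(100,270,180,440),3)
E
```

```text
t: 16.1
tool_pos: [0.4747, -0.0143, 0.1568]
tool_rot: [-169.2, 89.8, -166.5]
wrist_force: [-0.3, 0.2, 0.1]
width: 0.325
t: 16.93
tool_pos: [0.3969, -0.0142, 0.2665]
tool_rot: [12.3, 89.9, 15.0]
wrist_force: [-1.2, 0.0, 0.2]
width: 0.323
at [ 0.3969 -0.0142  0.2665] jaw 2.78 q7 -2.8 delta units [ 1.927 -0.02  -3.45 ] spin units -0.01 w mm 29.7 F [-1.2  0.   0.2]
1032 [0.009 0.089 0.127 0.16 ]
((520.1469116210938, -12.980920791625977), (94.08518981933594, 48.77321243286133), 2.318110704421997)
mat ((520.7032470703125, -15.288299560546875), (149.96974182128906, 99.09669494628906), 3.8846962451934814)
```

View pics/s12.png

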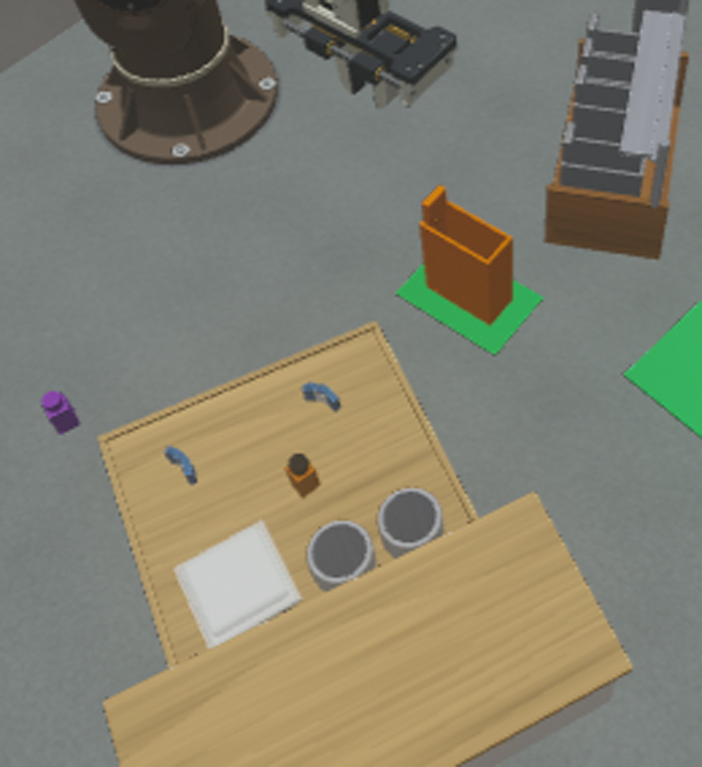

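View pics/t12.png

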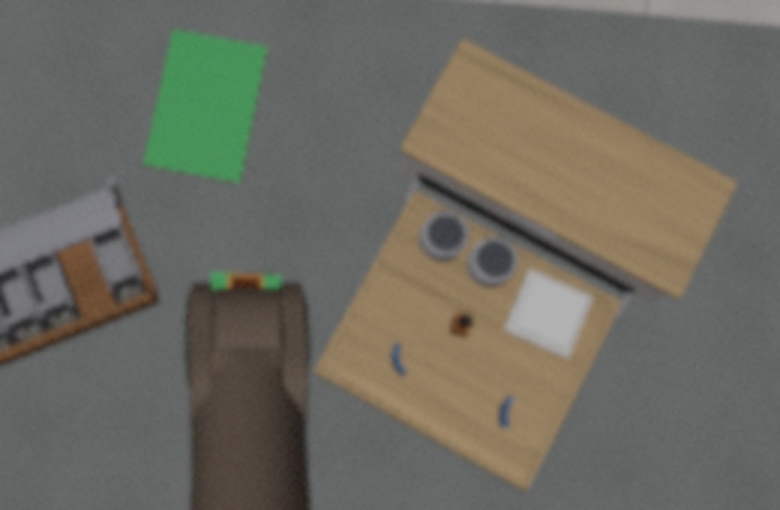

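```bash
python3 -m inch '[[[0,-0.9,0.3],0,40],[[0,-0.9,0.3],0,40],[[0.5,-0.9,0],0,40],[[0.8,-0.9,0],0,40],[[0.8,-0.5,0],0,40],[[0.3,0,0],0,40],[[0,0,0],0,40],[[0,0,0],0,40],[[0,0,0],0,40],[[0,0,0],0,40]]' 20; python3 - <<'E'
from h import *
go([.49,-.2289,.134],None)
s=snap("wrist","w5",scale=1.5); print(np.round(s["world_from_camera"],3).tolist())
E
```

```text
t: 17.87
tool_pos: [0.487, -0.1728, 0.2899]
tool_rot: [105.7, 90.0, 108.5]
wrist_force: [0.3, 0.3, -0.1]
width: 0.436
at [ 0.487  -0.1728  0.2899] jaw 2.81 q7 28.3 delta units [ 0.074 -1.403 -3.899] spin units None w mm 40.0 F [ 0.3  0.3 -0.1]
[[0.999, 0.047, 0.014, 0.484], [0.049, -0.96, -0.275, -0.098], [0.0, 0.276, -0.961, 0.447], [0.0, 0.0, 0.0, 1.0]]
```

View pics/w5.png

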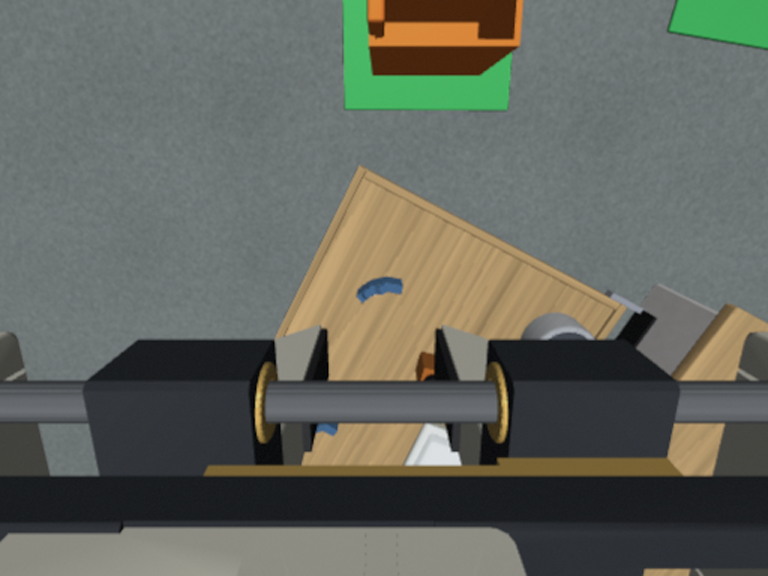

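```bash
cat >> h.py <<'E'
from scipy import ndimage as ndi
def objs(s,box=(.35,.75,-.5,-.1)):
    W=cloud(s); hsv=cv2.cvtColor(s["pixels"],cv2.COLOR_RGB2HSV).astype(int); H,S,V=hsv[...,0],hsv[...,1],hsv[...,2]
    inb=(W[...,0]>box[0])&(W[...,0]<box[1])&(W[...,1]>box[2])&(W[...,1]<box[3])
    for k,m in (("shard",(H>95)&(H<125)&(S>70)&(V>40)&inb&(W[...,2]>.016)&(W[...,2]<.06)),("vial",(H>5)&(H<16)&(S>190)&inb&(W[...,2]>.016)&(W[...,2]<.08)),("cap",(V<70)&inb&(W[...,2]>.055)&(W[...,2]<.075))):
        l,n=ndi.label(ndi.binary_closing(m,iterations=2)&~np.isnan(W[...,0])&(W[...,2]>.014))
        for i in range(1,n+1):
            q=(l==i)
            if q.sum()<15: continue
            w=W[q]; r=np.argwhere(q).mean(0)[::-1]
            z=np.percentile(w[:,2],97); t=w[w[:,2]>z-.006] if k!="vial" else w
            rc=cv2.minAreaRect((t[:,:2]*1000).astype(np.float32)); (a,b),ang=rc[1],rc[2]
            if b>a: ang+=90
            print(k,q.sum(),"px",r.round(0),"z97",z.round(4),"ctr",np.round(rc[0],1),"size",np.round(rc[1],1),"long-axis deg",round(ang%180,1))
E
python3 - <<'E'
from h import *
objs(dict(np.load("pics/w5.npz"))); objs(dict(np.load("pics/s12.npz")))
E
```

```text
shard 266 px [253. 192.] z97 0.041 ctr [ 488.8 -228.8] size [42. 12.] long-axis deg 14.9
shard 73 px [218. 285.] z97 0.0415 ctr [ 441.2 -380.5] size [ 7.1 20.4] long-axis deg 156.4
cap 19 px [286. 252.] z97 0.065 ctr [ 539.5 -304.6] size [8.3 1.9] long-axis deg 22.1
shard 31 px [179. 244.] z97 0.0417 ctr [ 490.2 -229.9] size [36.2  9.8] long-axis deg 12.4
shard 37 px [127. 270.] z97 0.0415 ctr [ 433.1 -380.9] size [ 9.  39.6] long-axis deg 173.8
```

```bash
python3 -m inch '[[[0,-0.3,-0.3],-1,40],[[0,-0.4,-0.5],-1,40],[[0.06,-0.4,-0.6],-1,40],[[0,-0.3,-0.6],-1,40],[[0,0,-0.6],-1,40],[[0,0,-0.6],-1,40],[[0,0,-0.6],-1,40],[[0,0,-0.5],-1,40],[[0,0,-0.3],-1,40],[[0,0,0],-1,40]]' 20;python3 -m inch '[[[0,0,0],-1,40],[[0,0,0],-1,40],[[0,0,0],-1,40],[[0,0,0],0,40],[[0,0,0],0,40],[[0,0,0],0,40],[[0,0,0],0,40],[[0,0,0],0,40],[[0,0,0],0,40],[[0,0,0],0,40]]' 20; python3 - <<'E'
from h import *
go([.4895,-.2293,.022],104.9)
s=snap("wrist","w6",scale=1.5); objs(s)
s=snap("scene","s13",(200,384,60,320),2.7); objs(s)
E
```

```text
t: 18.75
tool_pos: [0.4887, -0.2277, 0.1039]
tool_rot: [-158.7, 89.8, 143.9]
wrist_force: [-0.3, 0.7, 0.2]
width: 0.436
t: 19.58
tool_pos: [0.4903, -0.2294, 0.106]
tool_rot: [110.8, 90.0, 35.6]
wrist_force: [-0.5, -0.1, 0.3]
width: 0.437
at [ 0.4903 -0.2294  0.106 ] jaw 104.81 q7 -17.9 delta units [-0.019  0.003 -2.1  ] spin units 0.02 w mm 40.1 F [-0.5 -0.1  0.3]
shard 661 px [253. 195.] z97 0.0409 ctr [ 489.7 -229. ] size [42.6 12.3] long-axis deg 17.7
vial 18 px [355. 153.] z97 0.0248 ctr [ 542.7 -300. ] size [0.7 6.7] long-axis deg 167.0
cap 846 px [393. 165.] z97 0.0666 ctr [ 544.4 -312.1] size [19.6 20.2] long-axis deg 92.1
shard 33 px [178. 244.] z97 0.0416 ctr [ 487.8 -230.8] size [36.   9.1] long-axis deg 20.3
shard 37 px [127. 270.] z97 0.0417 ctr [ 432.2 -381. ] size [ 8.7 33.6] long-axis deg 173.0
```

View pics/w6.png

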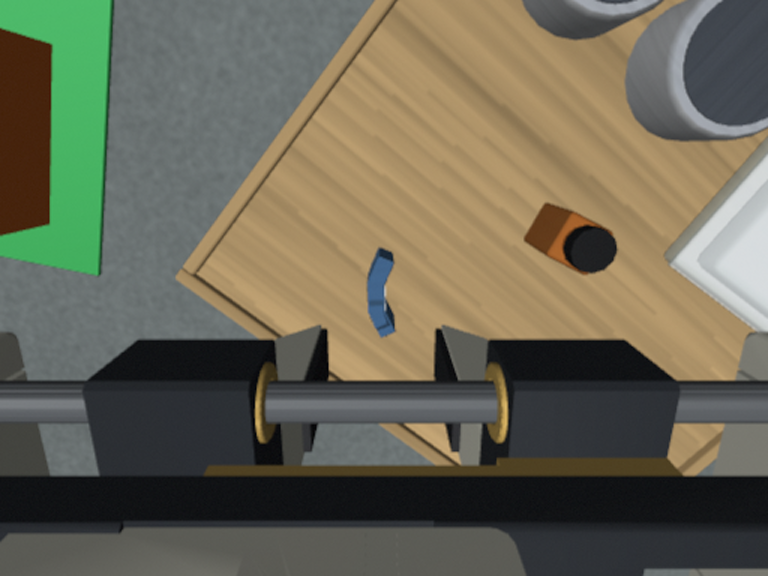

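View pics/s13.png

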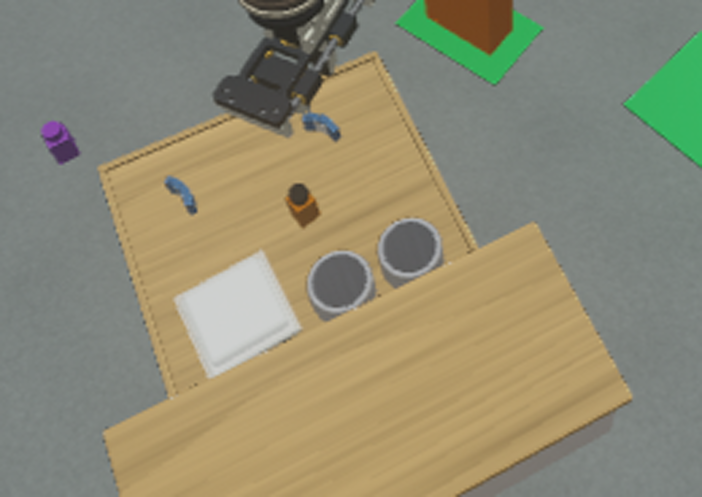

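```bash
python3 -m inch '[[[0,0,-0.6],0.2,40],[[0,0,-0.7],0,40],[[0,0,-0.6],0,40],[[0,0,-0.2],0,40],[[0,0,0],0,0],[[0,0,0],0,0],[[0,0,0],0,0],[[0,0,0],0,0],[[0,0,0.3],0,0],[[0,0,0.4],0,0]]' 20; python3 - <<'E'
from h import *
go([.4895,-.2293,.022],104.9)
s=snap("wrist","w7",scale=1.5)
E
```

```text
t: 20.52
tool_pos: [0.4898, -0.2292, 0.0507]
tool_rot: [-128.7, 89.9, 157.2]
wrist_force: [-0.5, -0.1, 0.9]
width: 0.051
at [ 0.4898 -0.2292  0.0507] jaw 105.97 q7 -13.0 delta units [-0.009 -0.003 -0.718] spin units -0.18 w mm 4.7 F [-0.5 -0.1  0.9]
```

View pics/w7.png

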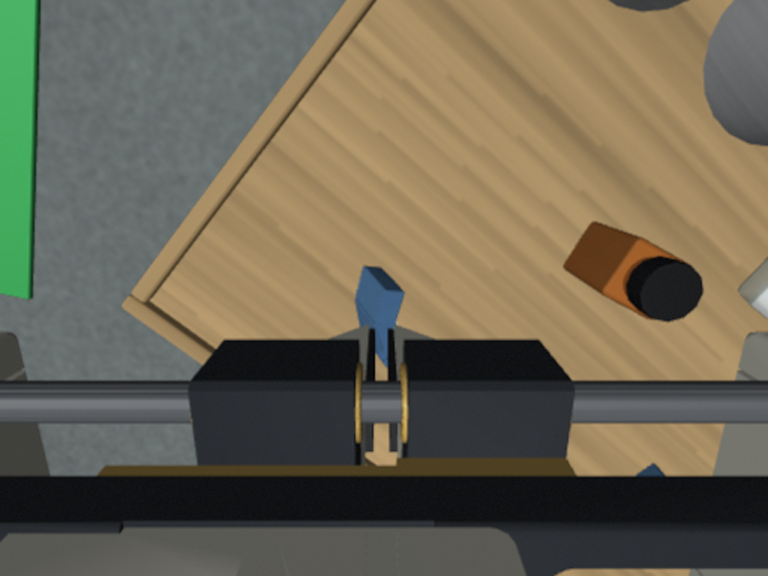

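```bash
python3 -m inch '[[[0,0,0.5],0,0],[[0,0,0.5],0,0],[[0,0,0.3],0,0],[[0,0,0],0,0],[[0,0,0],0,0],[[0,0,0],0,0],[[0,0,0],0,0],[[0,0,0],0,0],[[0,0,0],0,0],[[0,0,0],0,0]]' 20; python3 - <<'E'
from h import *
go([.4895,-.2293,.022],104.9)
s=snap("scene","s14",(200,320,100,260),4.5)
s=snap("wrist","w8",scale=1.5);objs(s)
E
```

```text
t: 21.4
tool_pos: [0.49, -0.2294, 0.1015]
tool_rot: [-106.6, 90.0, 179.4]
wrist_force: [0.5, -0.1, 0.1]
width: 0.007
at [ 0.49   -0.2294  0.1015] jaw 105.97 q7 -16.7 delta units [-0.013  0.002 -1.988] spin units -0.18 w mm 0.6 F [ 0.5 -0.1  0.1]
shard 695 px [246. 186.] z97 0.0407 ctr [ 496.9 -221.5] size [42.9 12.8] long-axis deg 24.4
shard 957 px [398. 299.] z97 0.04 ctr [ 435.1 -378.4] size [11.9 35.6] long-axis deg 162.6
vial 41 px [363. 151.] z97 0.0292 ctr [ 547.5 -300.9] size [1.3 7.1] long-axis deg 166.7
cap 883 px [396. 169.] z97 0.0665 ctr [ 544.3 -311.9] size [19.9 20.2] long-axis deg 123.7
```

View pics/s14.png

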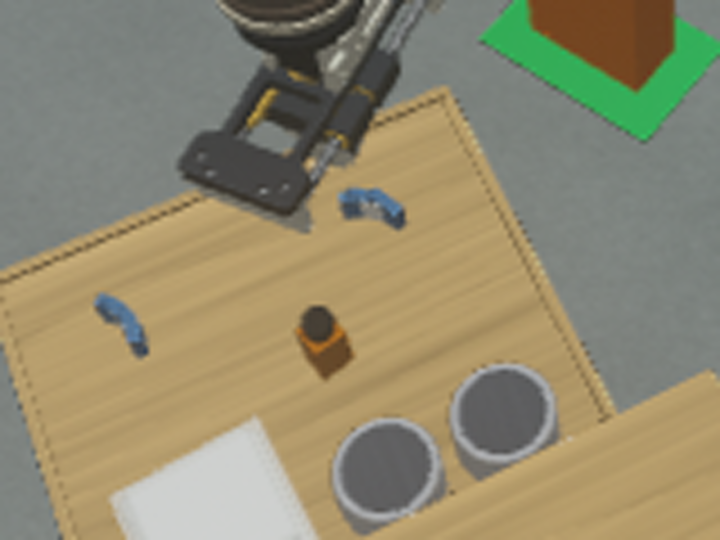

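View pics/w8.png

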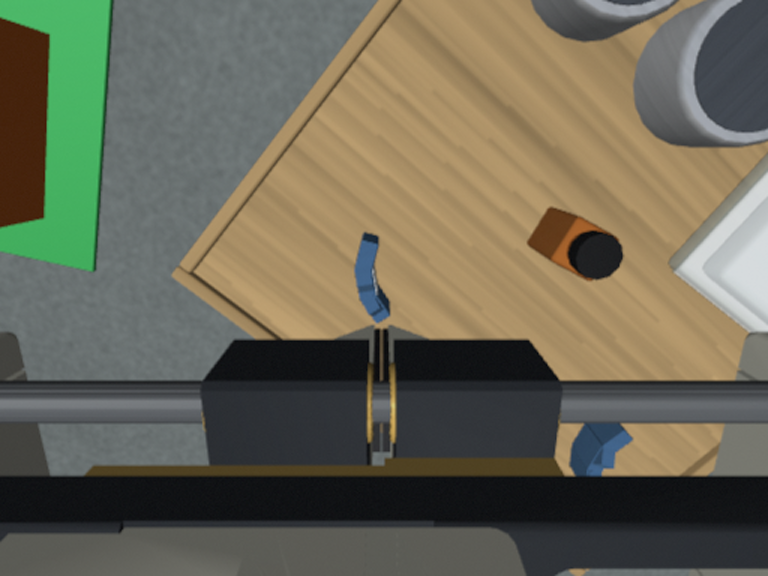

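```bash
python3 -m inch '[[[0.17,0.2,0],0.7,36],[[0,0,-0.3],0.7,36],[[0,0,-0.3],0,36],[[0,0,-0.3],0,36],[[0,0,-0.3],0,36],[[0,0,0],0,36],[[0,0,0],0,36],[[0,0,0],0,36],[[0,0,0],0,36],[[0,0,0],0,36]]' 25; python3 - <<'E'
from h import *
go([.4969,-.2215,.016],114.4)
s=snap("wrist","w9",scale=1.5);objs(s)
E
```

```text
t: 22.33
tool_pos: [0.4974, -0.2216, 0.0544]
tool_rot: [43.3, 90.0, -22.4]
wrist_force: [1.2, 0.6, 0.4]
width: 0.391
at [ 0.4974 -0.2216  0.0544] jaw 114.36 q7 -7.7 delta units [-0.012  0.002 -0.96 ] spin units 0.01 w mm 35.9 F [1.2 0.6 0.4]
shard 1092 px [253. 219.] z97 0.0408 ctr [ 497.7 -221.1] size [42.6 13.1] long-axis deg 25.8
vial 34 px [402. 188.] z97 0.0249 ctr [ 553.8 -302.3] size [1.4 6.2] long-axis deg 167.6
vial 116 px [426. 218.] z97 0.0542 ctr [ 546.3 -305.8] size [ 6.  16.4] long-axis deg 163.4
cap 1400 px [444. 232.] z97 0.0664 ctr [ 545.2 -312.5] size [21.6 18.9] long-axis deg 75.7
cap 188 px [218. 235.] z97 0.0738 ctr [ 493.7 -203.4] size [13.9  2.3] long-axis deg 33.3
cap 174 px [289. 236.] z97 0.0747 ctr [ 509.7 -235.9] size [11.4  2.3] long-axis deg 12.2
```

View pics/w9.png

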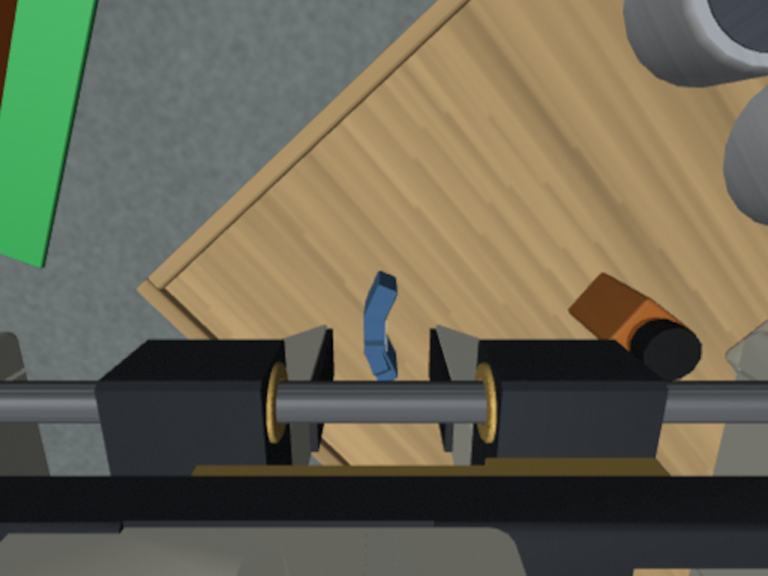

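```bash
python3 - <<'E'
from h import *
s=dict(np.load("pics/w9.npz"))
for z in (.0544,.036,.012): print(z,np.array(px(s,[.4974,-.2216,z]))*1.5)
W=cloud(s); print("floor z",np.nanmedian(W[100:140,200:260,2]), "rim")
E
```

```text
0.0544 [380.44360878 354.9386877 ]
0.036 [380.41037584 335.50748726]
0.012 [380.37533521 315.01933874]
floor z 0.011354144041472142 rim
```

```bash
python3 -m inch '[[[0,0,-0.5],0,36],[[0,0,-0.3],0,36],[[0,0,-0.15],0,36],[[0,0,0],0,36],[[0,0,0],0,0],[[0,0,0],0,0],[[0,0,0],0,0],[[0,0,0],0,0],[[0,0,0],0,0],[[0,0,0],0,0]]' 25; python3 - <<'E'
from h import *
go([.4969,-.2215,.016],114.4)
s=snap("wrist","w10",scale=1.5)
E
```

```text
t: 23.22
tool_pos: [0.4973, -0.2214, 0.0163]
tool_rot: [70.4, 90.0, 4.8]
wrist_force: [-0.2, 0.5, 4.8]
width: 0.107
at [ 0.4973 -0.2214  0.0163] jaw 114.38 q7 -4.8 delta units [-0.01  -0.003 -0.008] spin units 0.0 w mm 9.9 F [-0.2  0.5  4.8]
```

View pics/w10.png

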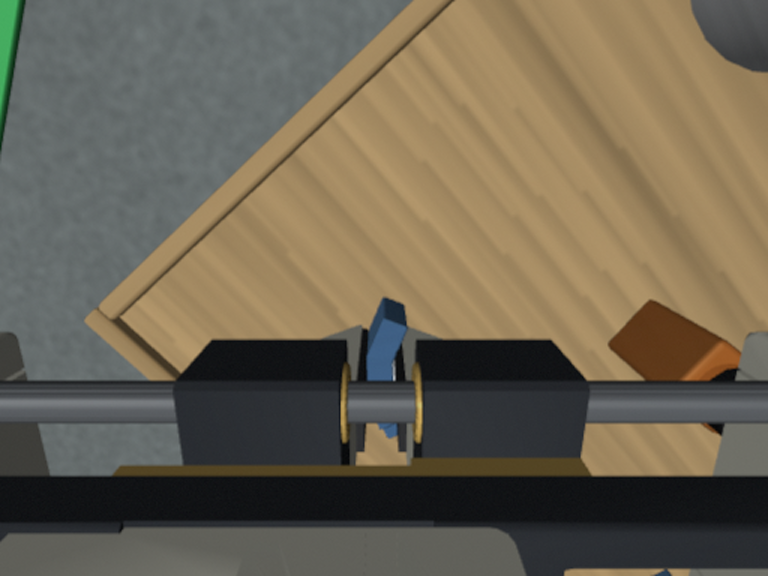

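Held at 9.9 mm. Lift gently and check.

```bash
python3 -m inch '[[[0,0,0],0,0],[[0,0,0.2],0,0],[[0,0,0.4],0,0],[[0,0,0.6],0,0],[[0,0,0.7],0,0],[[0,0,0.8],0,0],[[0,0,0.8],0,0],[[0,0,0],0,0],[[0,0,0],0,0],[[0,0,0],0,0]]' 25; python3 - <<'E'
from h import *
go([.520,-.0135,.136],92.7)
s=snap("scene","s15",(180,320,100,280),4)
s=snap("wrist","w11",scale=1.5)
E
```

```text
t: 24.1
tool_pos: [0.4969, -0.2209, 0.1557]
tool_rot: [163.6, 90.0, 98.0]
wrist_force: [-0.8, 0.7, -1.8]
width: 0.107
at [ 0.4969 -0.2209  0.1557] jaw 114.4 q7 -14.8 delta units [ 0.578  5.185 -0.494] spin units -3.62 w mm 9.8 F [-0.8  0.7 -1.8]
```

View pics/s15.png

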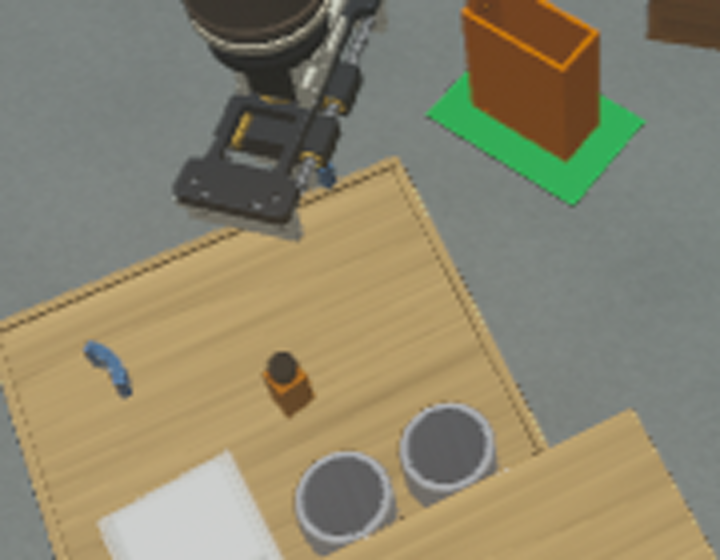

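View pics/w11.png

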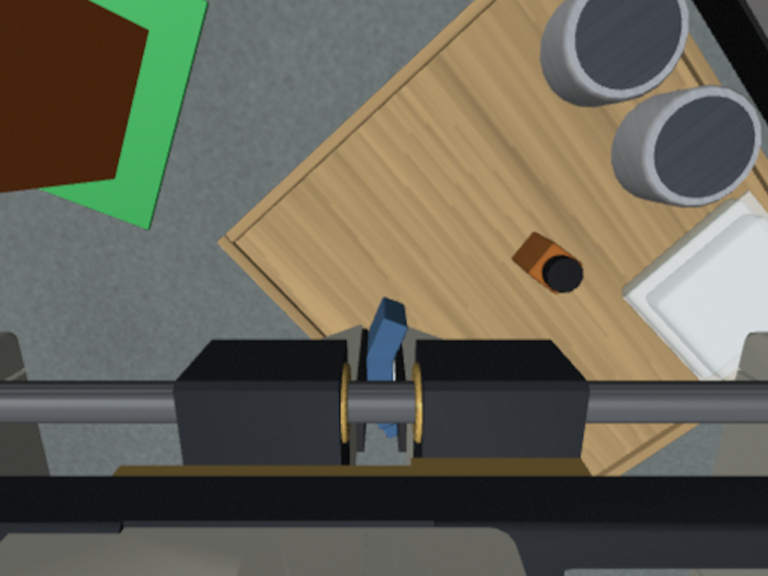

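```bash
python3 -m inch '[[[0,0.3,0.6],-0.4,0],[[0.05,0.6,0.5],-0.4,0],[[0.1,0.8,0],-0.4,0],[[0.1,0.8,0],-0.4,0],[[0.1,0.8,0],-0.4,0],[[0.1,0.8,0],-0.4,0],[[0.1,0.6,0],-0.4,0],[[0.03,0.4,0],-0.4,0],[[0,0.09,0],-0.4,0],[[0,0,0],0,0]]' 25; python3 -m inch '[[[0,0,0],0,0],[[0,0,-0.3],0,0],[[0,0,-0.4],0,0],[[0,0,-0.4],0,0],[[0,0,-0.4],0,0],[[0,0,-0.05],0,0],[[0,0,0],0,0],[[0,0,0],0,0],[[0,0,0],0,0],[[0,0,0],0,0]]' 25; python3 - <<'E'
from h import *
go([.520,-.0135,.136],92.7)
s=snap("scene","s16",(100,270,140,320),4)
s=snap("wrist","w12",scale=1.5)
E
```

```text
t: 25.03
tool_pos: [0.5198, -0.0119, 0.1986]
tool_rot: [-75.8, 89.8, -163.0]
wrist_force: [-0.5, -0.9, -0.9]
width: 0.108
t: 25.87
tool_pos: [0.5208, -0.0141, 0.1386]
tool_rot: [89.3, 89.9, 2.1]
wrist_force: [-0.5, -0.2, -1.2]
width: 0.106
at [ 0.5208 -0.0141  0.1386] jaw 92.78 q7 -51.8 delta units [-0.02   0.014 -0.066] spin units -0.01 w mm 9.8 F [-0.5 -0.2 -1.2]
```

View pics/s16.png

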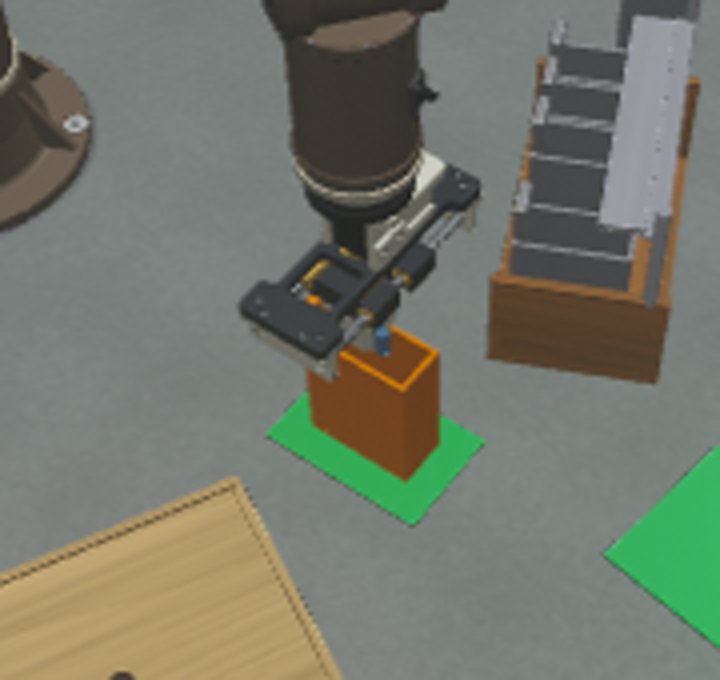

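View pics/w12.png

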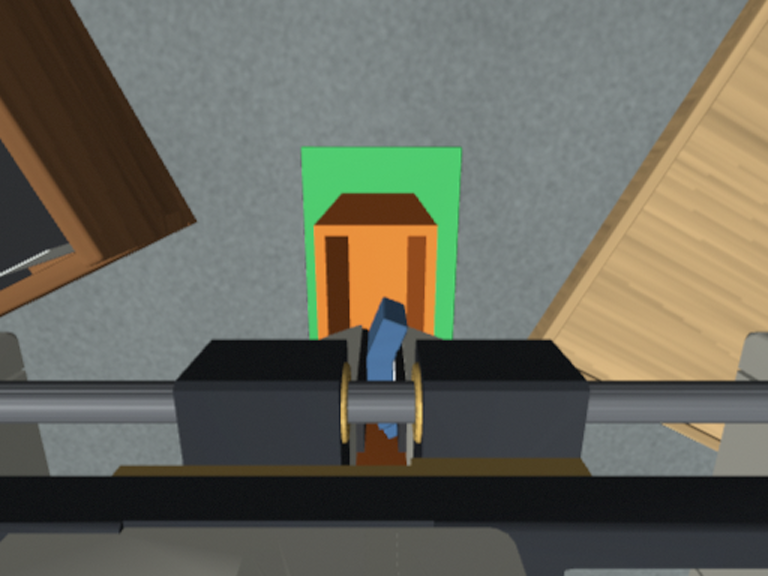

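```bash
python3 -m inch '[[[0,0,-0.1],0,0],[[0,0,0],0,0],[[0,0,0],0,14],[[0,0,0],0,20],[[0,0,0],0,24],[[0,0,0],0,26],[[0,0,0],0,26],[[0,0,0.3],0,26],[[0,0,0.6],0,26],[[0,0,0.8],0,26]]' 25; python3 -m inch '[[[0,0,0.5],0,26],[[0,-0.4,0],0,40],[[0,-0.7,0],0,40],[[0,-0.9,0],0,40],[[0,-0.9,0],0,40],[[0,-0.9,0],0,40],[[0,-0.9,0],0,40],[[0,-0.9,0],0,40],[[0,-0.3,0],0,40],[[0,0,0],0,40]]' 25; python3 - <<'E'
from h import *
go([.545,-.312,.136],None)
s=snap("scene","s17",(100,384,60,320),2.6); objs(s)
s=snap("wrist","w13",scale=1.5); objs(s)
E
```

```text
t: 26.8
tool_pos: [0.519, -0.0138, 0.2021]
tool_rot: [-77.3, 89.8, -164.6]
wrist_force: [0.2, 0.8, 1.2]
width: 0.286
t: 27.63
tool_pos: [0.5189, -0.2546, 0.2234]
tool_rot: [15.4, 89.8, -72.2]
wrist_force: [0.0, 0.5, -0.5]
width: 0.434
at [ 0.5189 -0.2546  0.2234] jaw 92.41 q7 -35.7 delta units [ 0.653 -1.434 -2.186] spin units None w mm 39.9 F [ 0.   0.5 -0.5]
shard 36 px [127. 270.] z97 0.041 ctr [ 431.3 -380.2] size [ 7.9 40.6] long-axis deg 175.8
shard 79 px [354. 223.] z97 0.0356 ctr [ 450.4 -383.1] size [4.4 9.9] long-axis deg 100.5
cap 298 px [312. 150.] z97 0.0667 ctr [ 544.7 -312. ] size [19.4 19.1] long-axis deg 62.7
```

View pics/s17.png

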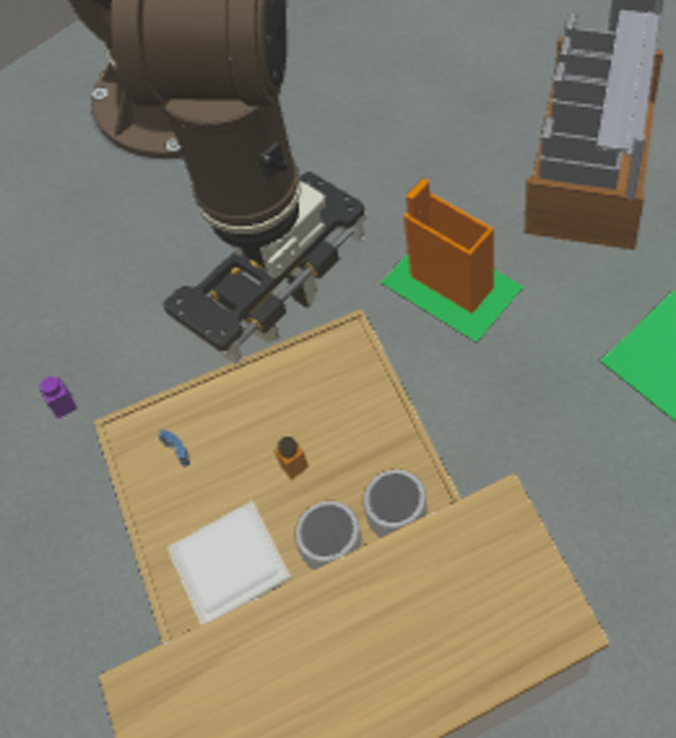

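View pics/w13.png

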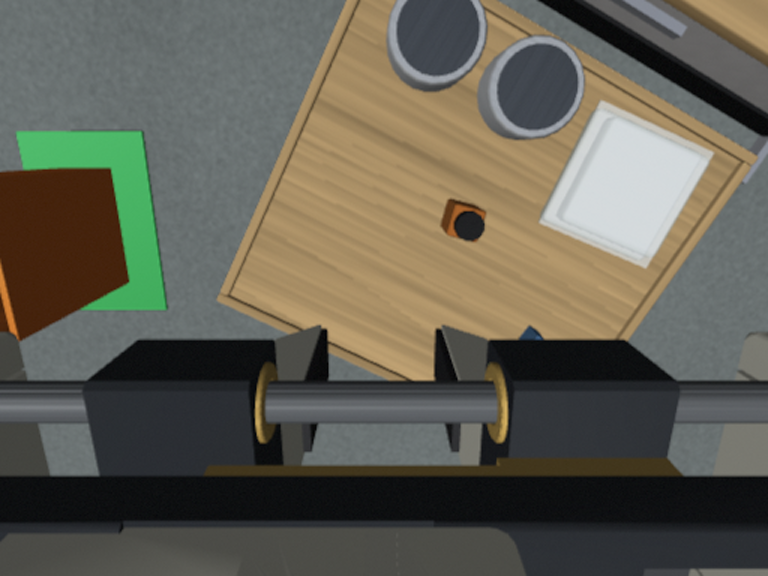

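```bash
python3 - <<'E'
from h import *
s=dict(np.load("pics/w13.npz"))
im=cv2.cvtColor(s["pixels"],cv2.COLOR_RGB2BGR)[120:175,280:340]
cv2.imwrite("pics/vialcrop.png",cv2.resize(im,None,fx=10,fy=10,interpolation=cv2.INTER_CUBIC))
for f in ("w13","w9"):
    s=dict(np.load(f"pics/{f}.npz")); W=cloud(s); 
    m=(np.hypot(W[...,0]-.5445,W[...,1]+.312)<.03)&(W[...,2]>.020)&(W[...,2]<.056)
    w=W[m]; print(m.sum(),cv2.minAreaRect((w[:,:2]*1000).astype(np.float32)))
    m=(np.hypot(W[...,0]-.5445,W[...,1]+.312)<.03)&(W[...,2]>.048)&(W[...,2]<.0565)
    w=W[m]; print(m.sum(),cv2.minAreaRect((w[:,:2]*1000).astype(np.float32)))
E
```

```text
293 ((544.1757202148438, -311.99749755859375), (23.753293991088867, 23.756336212158203), 78.5996322631836)
171 ((544.1685791015625, -311.9960632324219), (23.753293991088867, 23.741716384887695), 78.5996322631836)
1627 ((544.48779296875, -310.4906921386719), (22.085947036743164, 24.125537872314453), 78.10873413085938)
621 ((545.2731323242188, -310.8289489746094), (22.049537658691406, 22.17806053161621), 78.91603088378906)
```

View pics/vialcrop.png

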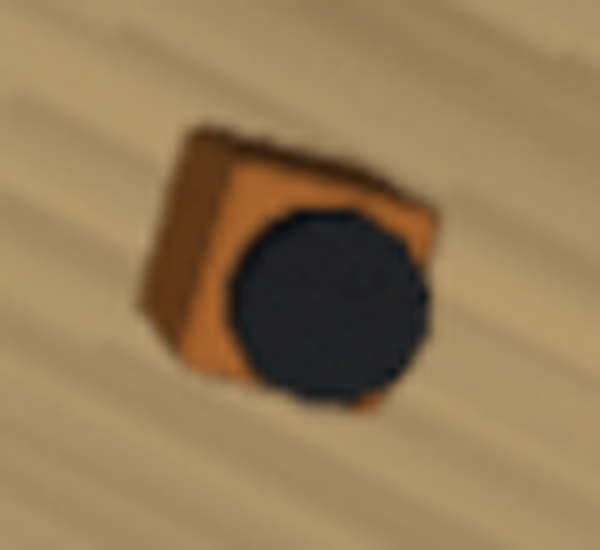

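```bash
python3 -m inch '[[[0.2,-0.4,-0.2],-0.8,34],[[0.2,-0.5,-0.5],-0.8,34],[[0.2,-0.4,-0.6],-0.7,34],[[0.04,-0.12,-0.6],0,34],[[0,0,-0.6],0,34],[[0,0,-0.5],0,34],[[0,0,-0.3],0,34],[[0,0,0],0,34],[[0,0,0],0,34],[[0,0,0],0,34]]' 25;  python3 - <<'E'
from h import *
go([.5444,-.3115,.026],78.6)
s=snap("wrist","w14",scale=1.5); objs(s)
W=cloud(s)
m=(np.hypot(W[...,0]-.5445,W[...,1]+.312)<.03)&(W[...,2]>.020)&(W[...,2]<.056)
w=W[m]; print(m.sum(),cv2.minAreaRect((w[:,:2]*1000).astype(np.float32)))
E
```

```text
t: 28.57
tool_pos: [0.5467, -0.3065, 0.0913]
tool_rot: [70.6, 89.9, -30.4]
wrist_force: [-0.2, -0.0, 0.4]
width: 0.368
at [ 0.5467 -0.3065  0.0913] jaw 79.03 q7 -37.4 delta units [-0.058 -0.126 -1.633] spin units -0.07 w mm 33.8 F [-0.2 -0.   0.4]
vial 16 px [258. 192.] z97 0.0477 ctr [ 556.6 -310.9] size [2.9 0.5] long-axis deg 86.4
cap 794 px [265. 218.] z97 0.0665 ctr [ 544.9 -312.8] size [20.  19.3] long-axis deg 30.1
749 ((545.1205444335938, -312.8390197753906), (24.012638092041016, 23.384387969970703), 79.70468139648438)
```

View pics/w14.png

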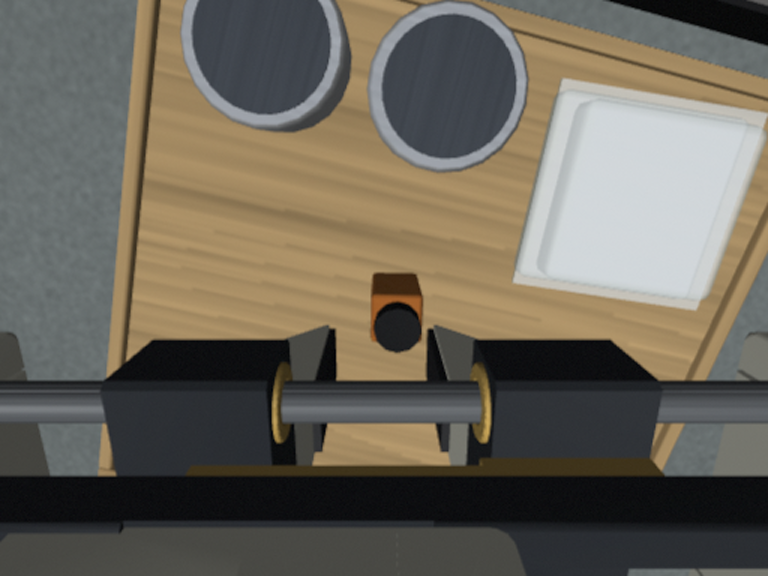

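```bash
python3 -m inch '[[[-0.04,-0.15,0],0,34],[[0,0,-0.5],0,34],[[0,0,-0.6],0,34],[[0,0,-0.4],0,34],[[0,0,-0.13],0,34],[[0,0,0],0,0],[[0,0,0],0,0],[[0,0,0],0,0],[[0,0,0],0,0],[[0,0,0],0,0]]' 25;  python3 -m inch '[[[0,0,0],0,0],[[0,0,0.2],0,0],[[0,0,0.4],0,0],[[0,0,0.7],0,0],[[0,0,0.9],0,0],[[0,0,0.9],0,0],[[0,0,0.9],0,0],[[0,0,0.5],0,0],[[0,0,0],0,0],[[0,0,0],0,0]]' 25; python3 - <<'E'
from h import *
go([.520,-.0135,.145],92.7)
s=snap("scene","s18",(100,384,60,320),2.6); 
s=snap("wrist","w15",scale=1.5)
E
```

```text
t: 29.45
tool_pos: [0.5447, -0.3128, 0.0255]
tool_rot: [75.2, 89.9, -25.9]
wrist_force: [-0.1, -0.3, -0.5]
width: 0.259
t: 30.28
tool_pos: [0.5446, -0.3131, 0.207]
tool_rot: [79.9, 89.8, -21.1]
wrist_force: [-0.8, 0.4, -1.4]
width: 0.26
at [ 0.5446 -0.3131  0.207 ] jaw 78.97 q7 -42.4 delta units [-0.614  7.491 -1.549] spin units 2.29 w mm 23.9 F [-0.8  0.4 -1.4]
```

View pics/s18.png

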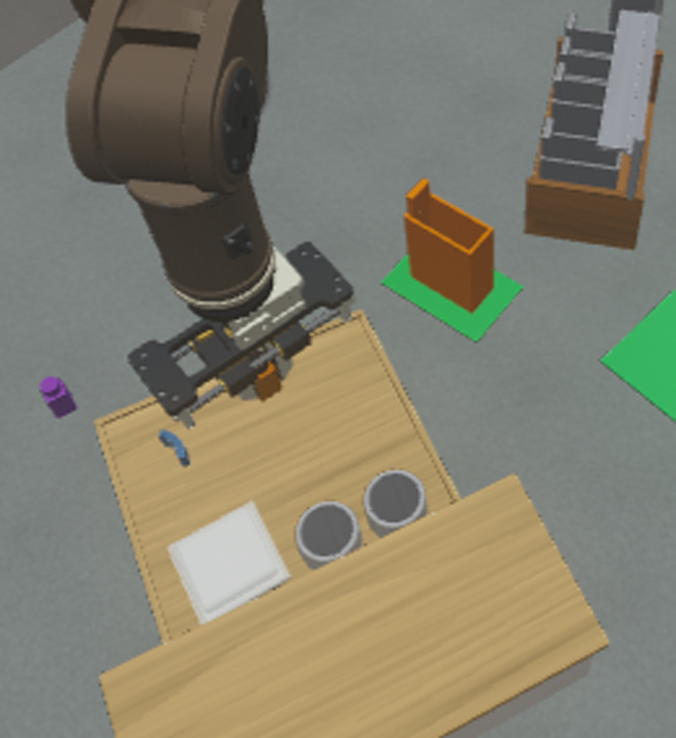

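View pics/w15.png

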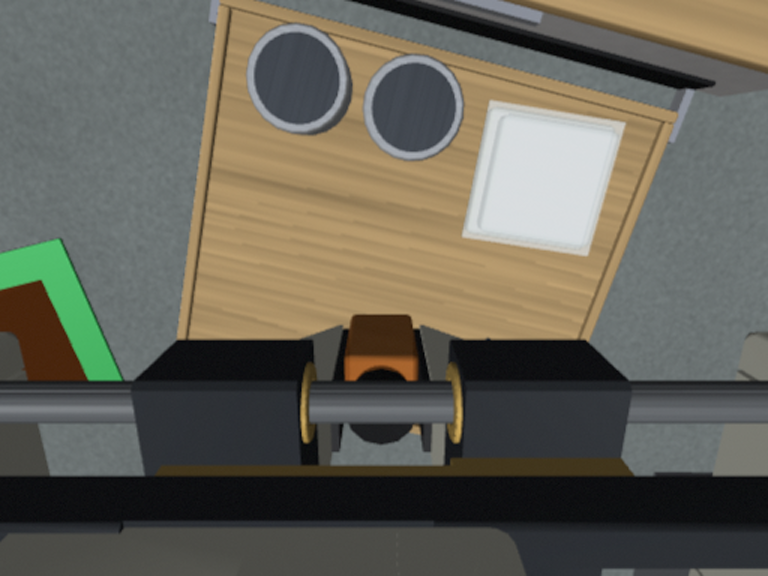

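```bash
python3 -m inch '[[[0,0.5,0],0.3,0],[[-0.06,0.9,0],0.3,0],[[-0.1,0.9,0],0.3,0],[[-0.1,0.9,0],0.3,0],[[-0.1,0.9,0],0.3,0],[[-0.1,0.9,0],0.3,0],[[-0.1,0.9,0],0.3,0],[[-0.05,0.8,0],0.2,0],[[0,0.5,0],0,0],[[0,0.29,0],0,0]]' 25; python3 -m inch '[[[0,0,0],0,0],[[0,0,-0.3],0,0],[[0,0,-0.4],0,0],[[0,0,-0.4],0,0],[[0,0,-0.4],0,0],[[0,0,-0.25],0,0],[[0,0,0],0,0],[[0,0,0],0,0],[[0,0,0],0,0],[[0,0,0],0,0]]' 25; python3 - <<'E'
from h import *
go([.520,-.0135,.136],92.7)
s=snap("scene","s19",(100,270,140,320),4)
s=snap("wrist","w16",scale=1.5)
E
```

```text
t: 31.22
tool_pos: [0.5189, -0.0094, 0.2034]
tool_rot: [-104.9, 89.8, 168.1]
wrist_force: [-0.1, 0.3, -0.3]
width: 0.259
t: 32.05
tool_pos: [0.5204, -0.0135, 0.1354]
tool_rot: [80.9, 89.9, -6.3]
wrist_force: [-0.3, -0.3, -0.2]
width: 0.261
at [ 0.5204 -0.0135  0.1354] jaw 92.75 q7 -52.7 delta units [-0.011  0.001  0.014] spin units -0.01 w mm 24.0 F [-0.3 -0.3 -0.2]
```

View pics/s19.png

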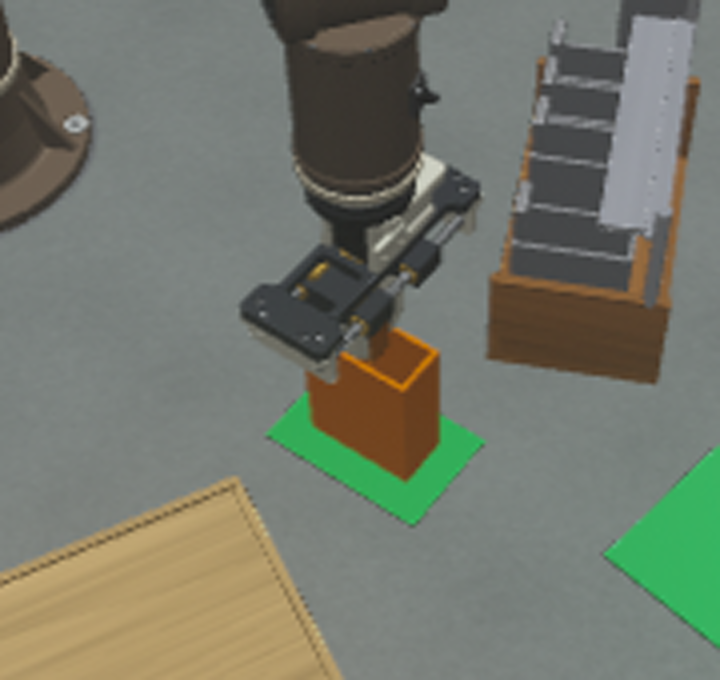

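View pics/w16.png

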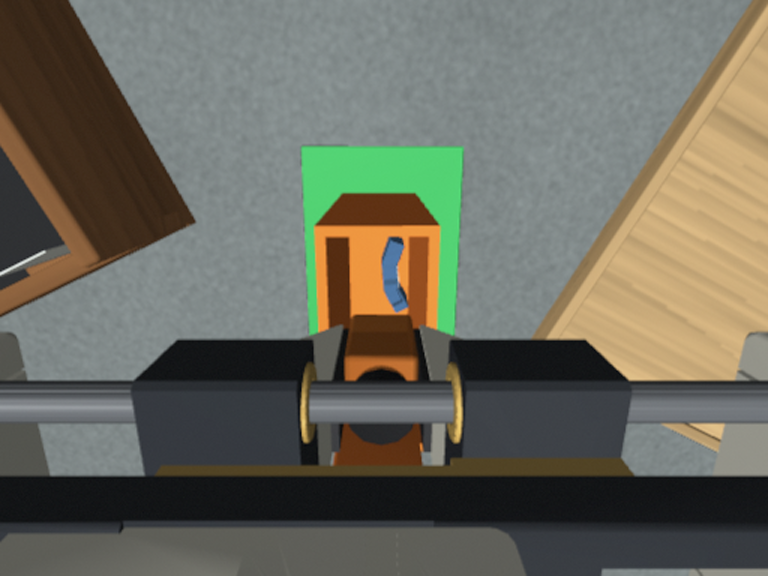

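```bash
python3 -m inch '[[[-0.25,0,0],0,0],[[0,0,0],0,0],[[0,0,0],0,0],[[0,0,0],0,28],[[0,0,0],0,34],[[0,0,0],0,36],[[0,0,0],0,36],[[0,0,0.3],0,36],[[0,0,0.6],0,36],[[0,0,0.8],0,36]]' 25; python3 -m inch '[[[0,0,0.5],0,36],[[-0.1,-0.4,0],0,40],[[-0.1,-0.7,0],0,40],[[-0.2,-0.9,0],0,40],[[-0.2,-0.9,0],0,40],[[-0.2,-0.9,0],0,40],[[-0.2,-0.9,0],0,40],[[-0.2,-0.9,0],0,40],[[-0.2,-0.9,0],0,40],[[0,0,0],0,40]]' 25; python3 - <<'E'
from h import *
go([.4325,-.38,.07],None)
s=snap("scene","s20",(100,384,60,320),2.6); objs(s)
s=snap("wrist","w17",scale=1.5); objs(s)
E
```

```text
t: 32.98
tool_pos: [0.5086, -0.0131, 0.2029]
tool_rot: [-75.3, 89.8, -162.5]
wrist_force: [0.1, 0.4, -0.2]
width: 0.396
t: 33.82
tool_pos: [0.45, -0.2818, 0.2249]
tool_rot: [15.1, 89.7, -72.8]
wrist_force: [0.6, 0.2, 0.6]
width: 0.429
at [ 0.45   -0.2818  0.2249] jaw 92.12 q7 -32.3 delta units [-0.439 -2.455 -3.872] spin units None w mm 39.4 F [0.6 0.2 0.6]
shard 36 px [127. 270.] z97 0.0414 ctr [ 433.3 -380.9] size [ 9. 36.] long-axis deg 173.2
shard 411 px [337. 183.] z97 0.0409 ctr [ 430.8 -379.6] size [13.  41.6] long-axis deg 171.1
```

View pics/s20.png

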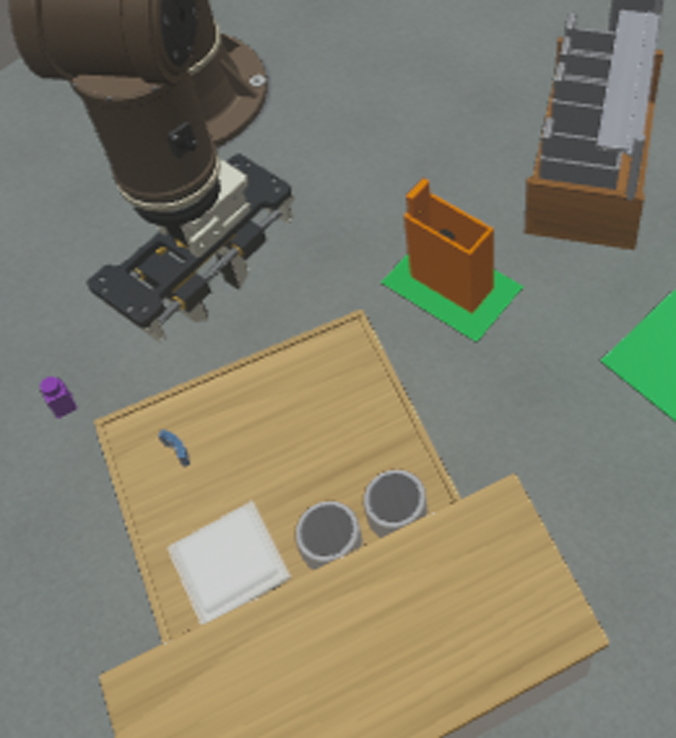

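View pics/w17.png

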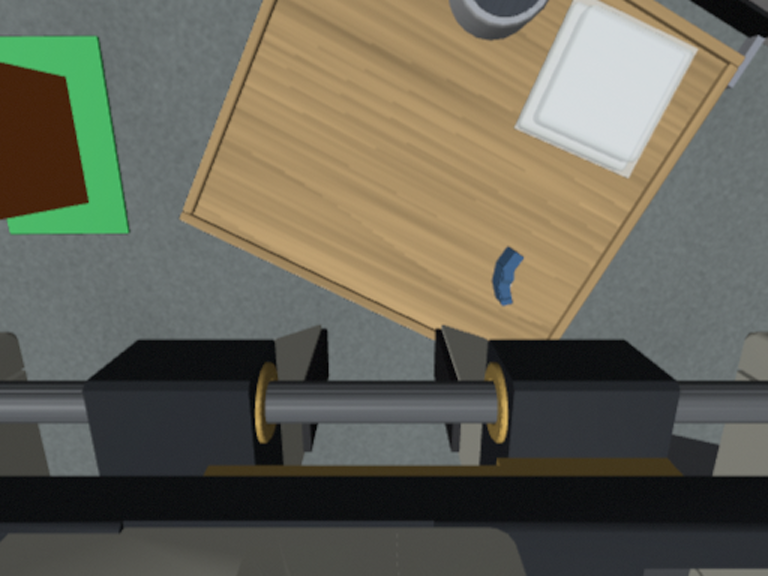

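```bash
python3 -m inch '[[[-0.1,-0.5,-0.3],-0.6,36],[[-0.2,-0.7,-0.6],-0.6,36],[[-0.16,-0.7,-0.6],-0.65,36],[[0,-0.5,-0.6],0,36],[[0,-0.05,-0.6],0,36],[[0,0,-0.6],0,36],[[0,0,-0.6],0,36],[[0,0,-0.35],0,36],[[0,0,0],0,36],[[0,0,0],0,36]]' 25;  python3 - <<'E'
from h import *
s=snap("wrist","w18",scale=1.5); objs(s); go([.4315,-.38,.016],81)
E
```

```text
t: 34.75
tool_pos: [0.436, -0.3701, 0.0529]
tool_rot: [-111.7, 89.9, 150.0]
wrist_force: [-0.2, -0.3, 0.8]
width: 0.396
shard 1047 px [271. 221.] z97 0.0409 ctr [ 433.5 -380.4] size [12.3 38.3] long-axis deg 172.1
cap 210 px [218. 236.] z97 0.0749 ctr [ 444.3 -351.8] size [ 2.4 12.4] long-axis deg 176.7
cap 182 px [289. 236.] z97 0.0745 ctr [ 438.3 -388.7] size [ 2.4 11.7] long-axis deg 167.4
at [ 0.4363 -0.3709  0.0537] jaw 81.74 q7 -21.8 delta units [-0.121 -0.229 -0.944] spin units -0.12 w mm 35.9 F [-0.  -1.   0.6]
```

View pics/w18.png

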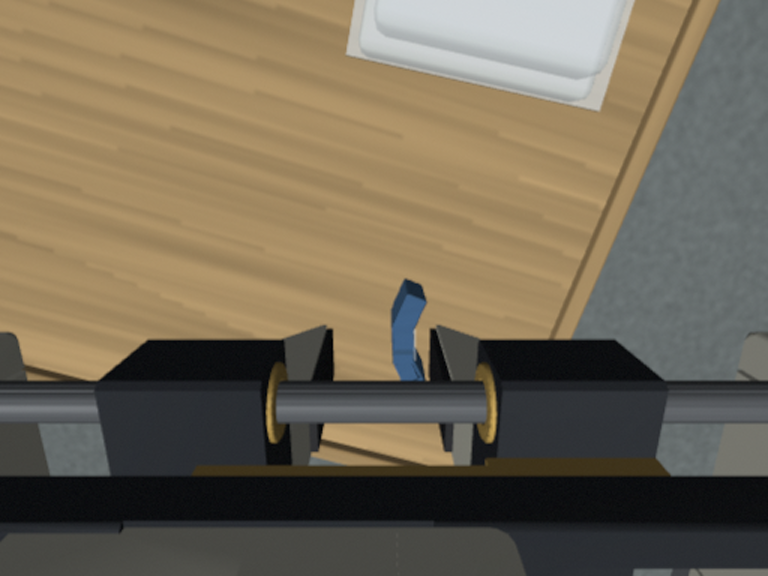

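```bash
python3 -m inch '[[[-0.11,-0.24,0],0,36],[[0,0,0],0,36],[[0,0,-0.5],0,36],[[0,0,-0.3],0,36],[[0,0,-0.14],0,36],[[0,0,0],0,36],[[0,0,0],0,0],[[0,0,0],0,0],[[0,0,0],0,0],[[0,0,0],0,0]]' 25; python3 -m inch '[[[0,0,0],0,0],[[0,0,0],0,0],[[0,0,0],0,0],[[0,0,0.2],0,0],[[0,0,0.4],0,0],[[0,0,0.7],0,0],[[0,0,0.9],0,0],[[0,0,0.9],0,0],[[0,0,0.9],0,0],[[0,0,0.7],0,0]]' 25;  python3 - <<'E'
from h import *
s=snap("wrist","w19",scale=1.5);  go([.525,-.0135,.2],92.7)
E
```

```text
t: 35.63
tool_pos: [0.4314, -0.3808, 0.0156]
tool_rot: [57.5, 90.0, -40.8]
wrist_force: [-0.0, 0.1, -0.0]
width: 0.153
t: 36.47
tool_pos: [0.4307, -0.3812, 0.2062]
tool_rot: [42.1, 89.9, -56.3]
wrist_force: [1.2, -1.2, -0.4]
width: 0.105
at [ 0.432  -0.3834  0.2106] jaw 81.6 q7 -30.1 delta units [ 2.326  9.247 -0.266] spin units 1.85 w mm 9.4 F [ 1.1 -3.4  3.2]
```

View pics/w19.png

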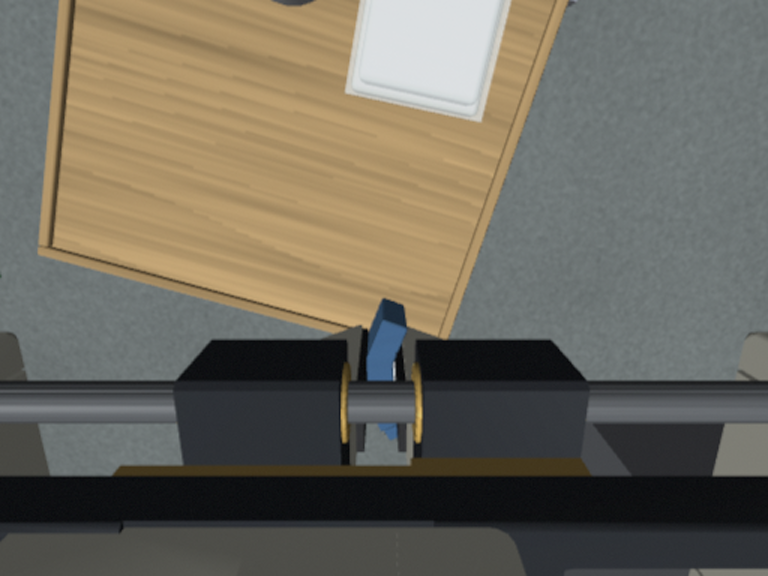

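```bash
python3 -m inch '[[[0.1,0.4,0],0.2,0],[[0.2,0.7,0],0.2,0],[[0.25,0.9,0],0.2,0],[[0.25,0.9,0],0.2,0],[[0.25,0.9,0],0.2,0],[[0.25,0.9,0],0.2,0],[[0.25,0.9,0],0.2,0],[[0.25,0.9,0],0.2,0],[[0.25,0.9,0],0.2,0],[[0.2,0.8,0],0.05,0]]' 25; python3 -m inch '[[[0.15,0.7,0],0,0],[[0.05,0.35,0],0,0],[[0,0,0],0,0],[[0,0,0],0,0],[[0,0,-0.3],0,0],[[0,0,-0.5],0,0],[[0,0,-0.5],0,0],[[0,0,-0.4],0,0],[[0,0,0],0,0],[[0,0,0],0,0]]' 25; python3 - <<'E'
from h import *
go([.530,-.0135,.135],92.7)
s=snap("scene","s21",(100,270,140,320),4)
s=snap("wrist","w20",scale=1.5)
E
```

```text
t: 37.35
tool_pos: [0.5213, -0.05, 0.2032]
tool_rot: [174.6, 90.0, 87.5]
wrist_force: [1.4, -0.6, 0.3]
width: 0.106
t: 38.18
tool_pos: [0.5281, -0.0124, 0.1346]
tool_rot: [-67.4, 89.9, -154.8]
wrist_force: [-0.4, -0.3, -0.4]
width: 0.104
at [ 0.5281 -0.0124  0.1346] jaw 92.6 q7 -53.7 delta units [ 0.046 -0.027  0.01 ] spin units 0.02 w mm 9.6 F [-0.4 -0.3 -0.4]
```

View pics/s21.png

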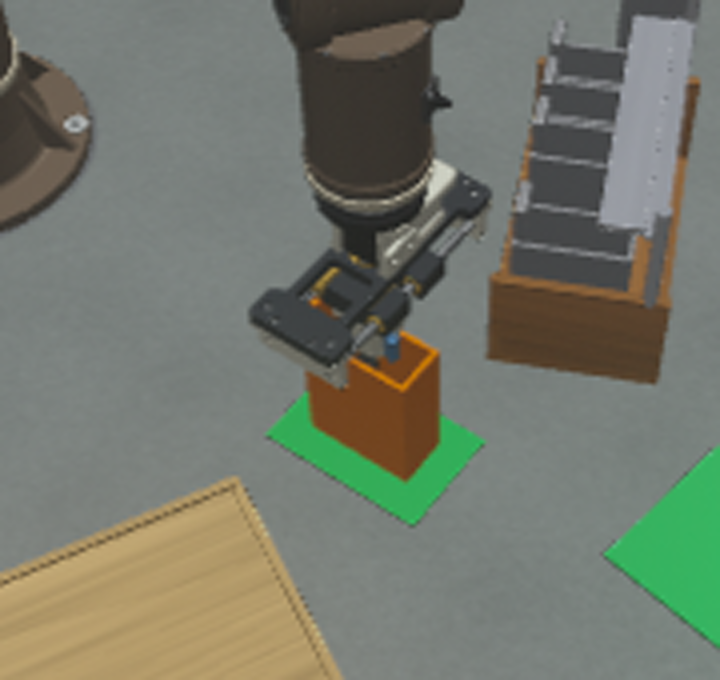

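View pics/w20.png

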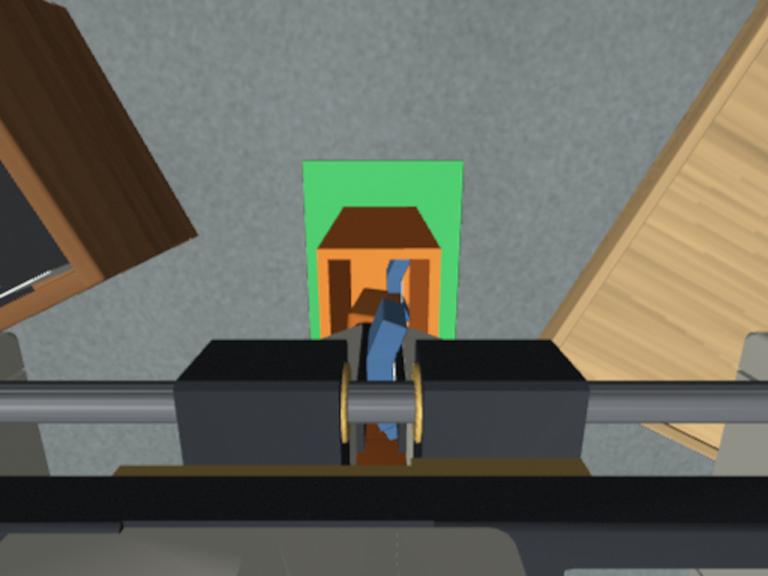

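```bash
python3 -m inch '[[[0.04,-0.03,0],0,0],[[0,0,0],0,0],[[0,0,0],0,14],[[0,0,0],0,20],[[0,0,0],0,26],[[0,0,0],0,28],[[0,0,0],0,28],[[0,0,0.3],0,28],[[0,0,0.6],0,28],[[0,0,0.8],0,28]]' 25; python3 -m inch '[[[0,0,0.8],0,28],[[-0.2,0,0.9],0,40],[[-0.4,0,0.6],0,40],[[-0.8,0,0],0,40],[[-0.8,0,0],0,40],[[-0.8,0,0],0,40],[[0,0,0],0,40],[[0,0,0],0,40],[[0,0,0],0,40],[[0,0,0],0,40]]' 25; python3 - <<'E'
from h import *
go([.4975,.4098,.32],48.9)
s=snap("scene","s22",(80,384,60,340),2.6); objs(s)
s=snap("wrist","w21",scale=1.5)
s=snap("scene","s22b",(150,220,190,270),9)
E
```

```text
t: 39.12
tool_pos: [0.5294, -0.0118, 0.2033]
tool_rot: [-78.2, 89.8, -165.5]
wrist_force: [0.3, -0.2, 1.0]
width: 0.306
t: 39.95
tool_pos: [0.4263, -0.0104, 0.2971]
tool_rot: [-82.0, 89.6, -169.3]
wrist_force: [0.3, -0.2, 0.2]
width: 0.433
at [ 0.4263 -0.0104  0.2971] jaw 92.66 q7 -91.1 delta units [ 1.781 10.506  0.573] spin units -7.29 w mm 39.8 F [ 0.3 -0.2  0.2]
```

View pics/s22.png

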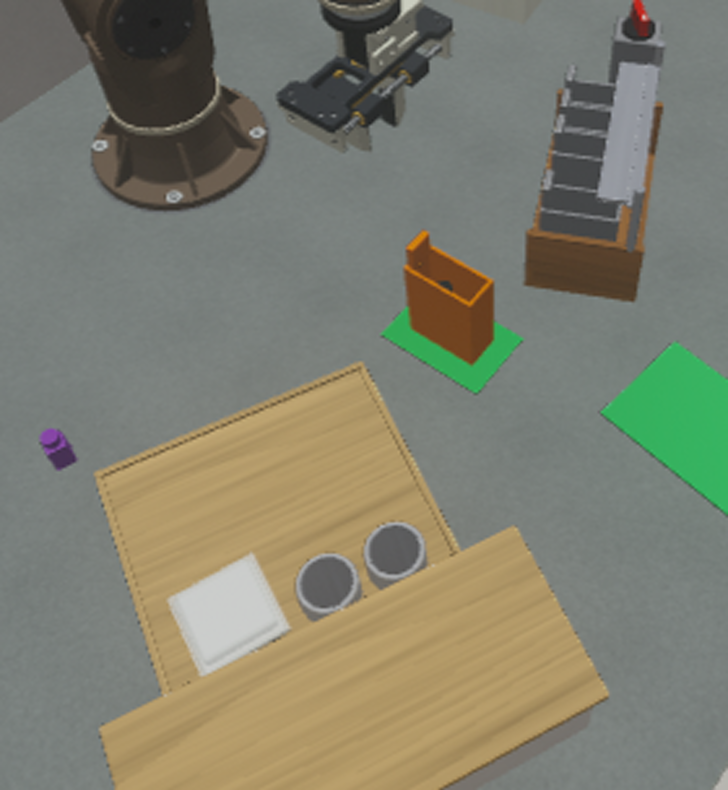

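View pics/w21.png

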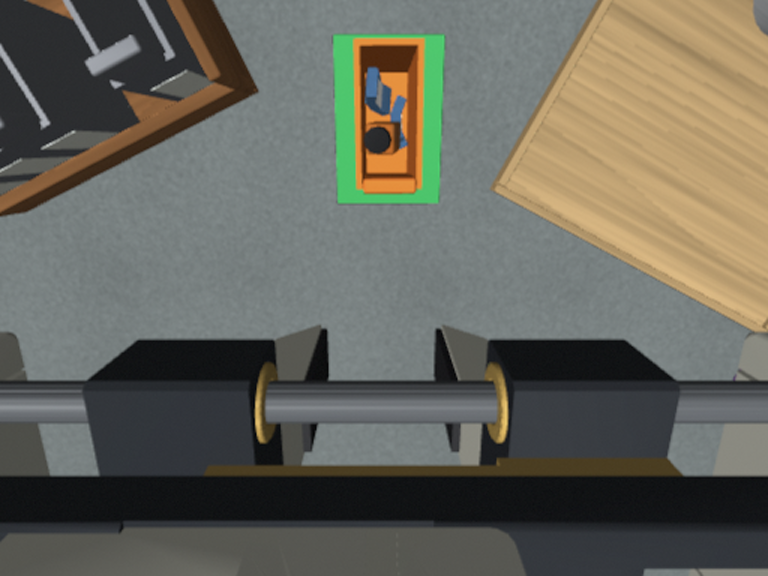

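View pics/s22b.png

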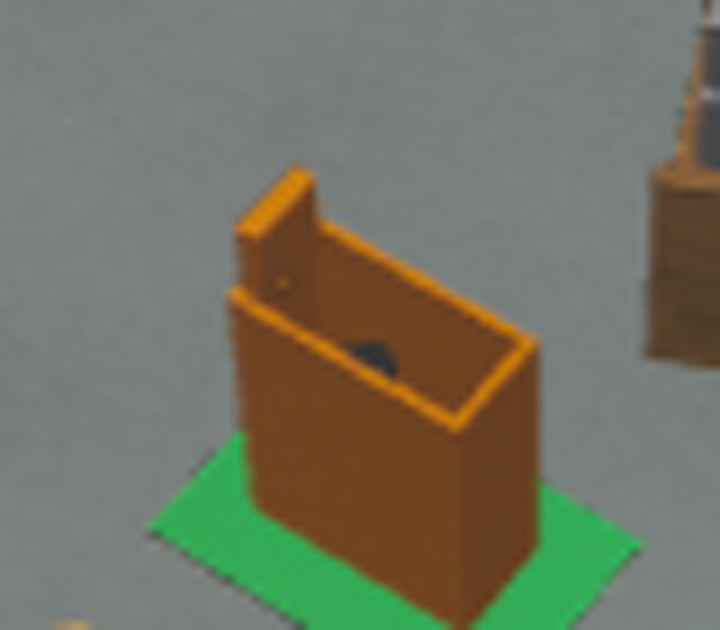

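```bash
python3 -m inch '[[[0,0.2,0.6],1,40],[[0.1,0.4,0],1,40],[[0.1,0.5,0],1,40],[[0.1,0.5,0],1,40],[[0.1,0.5,0],1,40],[[0.1,0.5,0],1,40],[[0.1,0.5,0],1,40],[[0.1,0.5,0],1,40],[[0.1,0.5,0],1,40],[[0.1,0.5,0],1,40]]'; python3 -m inch '[[[0.1,0.5,0],1,40],[[0.1,0.5,0],1,40],[[0.1,0.5,0],1,40],[[0.1,0.5,0],1,40],[[0.1,0.5,0],1,40],[[0.1,0.5,0],1,40],[[0.1,0.5,0],1,40],[[0.1,0.5,0],1,40],[[0,0.5,0],1,40],[[0,0.5,0],1,40]]'; python3 - <<'E'
from h import *
go([.4975,.4098,.32],48.9);st()
E
```

```text
t: 40.93
tool_pos: [0.4622, 0.1743, 0.3198]
tool_rot: [-91.4, 89.4, -118.5]
wrist_force: [1.1, 0.2, 0.3]
width: 0.432
t: 41.77
tool_pos: [0.4944, 0.3742, 0.3186]
tool_rot: [-116.5, 89.4, -83.6]
wrist_force: [0.2, -0.5, 0.8]
width: 0.438
at [0.4944 0.3742 0.3186] jaw 32.89 q7 5.8 delta units [0.078 0.891 0.034] spin units 2.67 w mm 40.2 F [ 0.2 -0.5  0.8]
{'t': 41.767, 'tool_pos': [0.494, 0.374, 0.319], 'tool_rot': [-116.504, 89.442, -83.61], 'wrist_force': [0.234, -0.477, 0.795], 'wrist_torque': [-0.046, 0.046, 0.009], 'width': 0.438, 'joint_pos': [-69.606, 24.338, 41.521, 84.737, -15.742, 77.271, 5.799]}
```

```bash
python3 -m inch '[[[0.08,0.4,0],0.9,40],[[0,0.45,0],0.9,40],[[0,0,-0.4],0.8,40],[[0,0,-0.4],0,40],[[0,0,0],0,40],[[0,0,0],0,40],[[0,0,0],0,40],[[0,0,0],0,40],[[0,0,0],0,40],[[0,0,0],0,40]]'; python3 - <<'E'
from h import *
go([.4975,.4098,.212],48.9);st()
s=snap("wrist","w22",scale=1.5)
W=cloud(s); c=s["pixels"].astype(int)
m=(c[...,0]>c[...,1]+80)&(W[...,2]>.225)&(W[...,2]<.24)&(np.hypot(W[...,0]-.4975,W[...,1]-.41)<.05)
print(m.sum(),cv2.minAreaRect((W[m][:,:2]*1000).astype(np.float32)))
E
```

```text
t: 42.6
tool_pos: [0.4971, 0.4075, 0.2895]
tool_rot: [-91.3, 89.6, -43.0]
wrist_force: [0.3, 0.9, 0.6]
width: 0.436
at [0.4971 0.4075 0.2895] jaw 48.24 q7 18.5 delta units [ 0.011  0.057 -1.939] spin units 0.11 w mm 40.0 F [0.3 0.9 0.6]
{'t': 42.6, 'tool_pos': [0.497, 0.408, 0.29], 'tool_rot': [-91.253, 89.628, -43.009], 'wrist_force': [0.343, 0.853, 0.601], 'wrist_torque': [-0.029, 0.026, -0.006], 'width': 0.436, 'joint_pos': [-67.877, 26.738, 36.785, 84.183, -15.869, 74.346, 18.463]}
807 ((494.72900390625, 409.577880859375), (11.238271713256836, 42.96455001831055), 48.45767593383789)
```

View pics/w22.png

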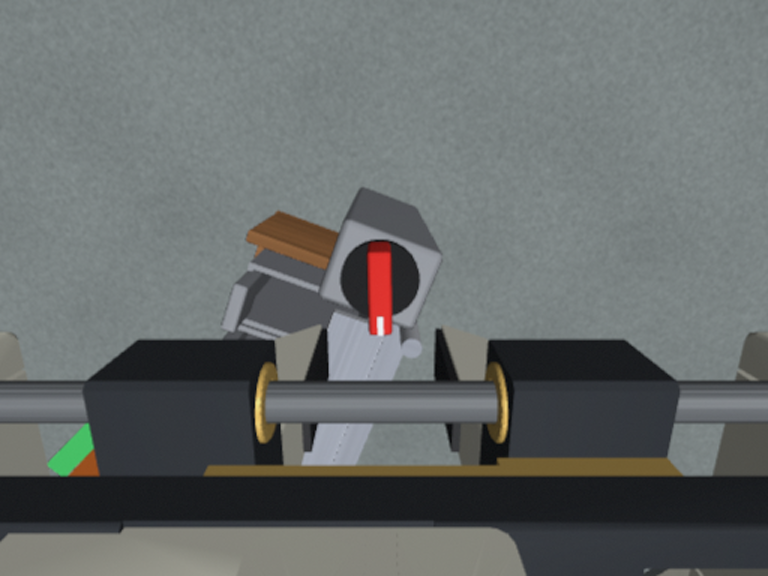

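```bash
python3 -m inch '[[[-0.01,0.05,0],0.05,40],[[0,0,-0.5],0,40],[[0,0,-0.6],0,40],[[0,0,-0.6],0,40],[[0,0,-0.23],0,40],[[0,0,0],0,0],[[0,0,0],0,0],[[0,0,0],0,0],[[0,0,0],0,0],[[0,0,0],0,0]]' 25; python3 - <<'E'
from h import *
go([.4965,.4098,.212],48.9)
E
```

```text
t: 43.48
tool_pos: [0.4956, 0.408, 0.2129]
tool_rot: [-123.0, 89.6, -74.4]
wrist_force: [-8.8, -6.2, 14.7]
width: 0.129
at [0.4956 0.408  0.2129] jaw 48.53 q7 20.5 delta units [ 0.024  0.044 -0.023] spin units 0.06 w mm 11.9 F [-8.8 -6.2 14.7]
```

```bash
python3 -m inch '[[[0,0.02,0],0.9,0],[[0,0,0],0.9,0],[[0,0,0],0.9,0],[[0,0,0],0.9,0],[[0,0,0],0.9,0],[[0,0,0],0.9,0],[[0,0,0],0.9,0],[[0,0,0],0.9,0],[[0,0,0],0.9,0],[[0,0,0],0.9,0]]' ; python3 -m inch '[[[0,0,0],0.9,0],[[0,0,0],0.9,0],[[0,0,0],0.7,0],[[0,0,0],0,0],[[0,0,0],0,0],[[0,0,0],0,0],[[0,0,0],0,0],[[0,0,0],0,0],[[0,0,0],0,0],[[0,0,0],0,0]]'; python3 - <<'E'
from h import *
go([.4965,.4098,.212],117.65)
s=snap("scene","s23",(60,210,230,350),5)
E
```

```text
t: 44.32
tool_pos: [0.4959, 0.4095, 0.213]
tool_rot: [-102.7, 89.7, 0.1]
wrist_force: [-4.8, -3.5, 5.5]
width: 0.132
t: 45.15
tool_pos: [0.4958, 0.4099, 0.213]
tool_rot: [-96.4, 89.7, 21.2]
wrist_force: [-5.3, -3.0, 6.5]
width: 0.128
at [0.4958 0.4099 0.213 ] jaw 117.56 q7 81.0 delta units [ 0.017 -0.004 -0.025] spin units 0.02 w mm 11.7 F [-5.3 -3.   6.5]
```

View pics/s23.png

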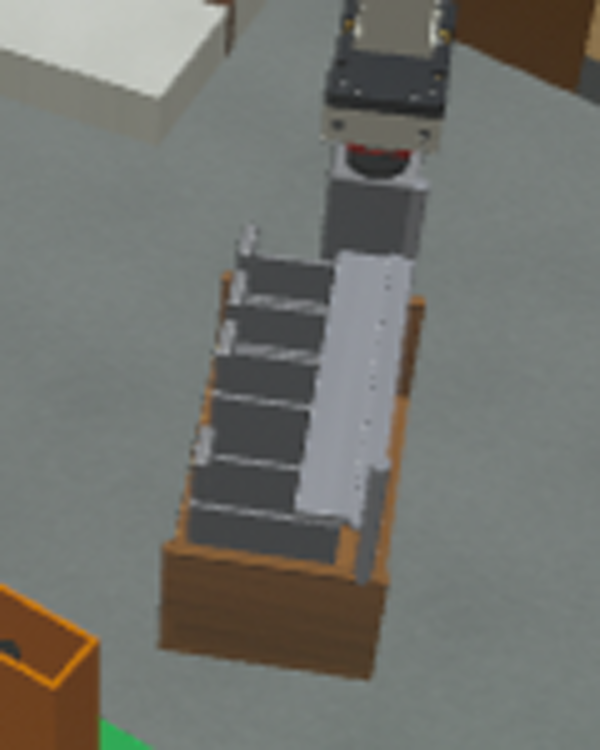

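Rail is down. Release, retreat and check everything.

```bash
python3 -m inch '[[[0,0,0],0,20],[[0,0,0],0,30],[[0,0,0],0,30],[[0,0,0],0,30],[[0,0,0],0,30],[[0,0,0.5],0,30],[[0,0,0.8],0,30],[[0,0,0.8],0,30],[[0,0,0.8],0,30],[[0,0,0.5],0,30]]' ; python3 -m inch '[[[-0.3,0.2,0],0,30],[[-0.6,0.3,0],0,30],[[-0.6,0.3,0],0,30],[[-0.3,0.2,0],0,30],[[0,0,0],0,30],[[0,0,0],0,30],[[0,0,0],0,30],[[0,0,0],0,30],[[0,0,0],0,30],[[0,0,0],0,30]]'; python3 - <<'E'
from fit import *
st()
s=snap("wrist","w23",scale=1.5)
fitfile("w23",140)
W=cloud(s); c=s["pixels"].astype(int)
m=(c[...,0]>c[...,1]+80)&(W[...,2]>.225)&(W[...,2]<.24)&(np.hypot(W[...,0]-.4975,W[...,1]-.41)<.05)
print(m.sum(),cv2.minAreaRect((W[m][:,:2]*1000).astype(np.float32)))
s=snap("scene","s24",scale=1.5)
q=s;W=cloud(q); hsv=cv2.cvtColor(q["pixels"],cv2.COLOR_RGB2HSV).astype(int)
m=(hsv[...,0]>8)&(hsv[...,0]<20)&(hsv[...,1]>170)&(np.hypot(W[...,0]-.52,W[...,1]+.013)<.09)
w=W[m]; t=w[(w[:,2]>.12)&(w[:,2]<.134)]; print("box",cv2.minAreaRect((t[:,:2]*1000).astype(np.float32)),np.percentile(w[:,2],99))
E
```

```text
t: 46.03
tool_pos: [0.4971, 0.4105, 0.3514]
tool_rot: [-91.2, 89.4, 26.3]
wrist_force: [0.7, 0.2, 1.0]
width: 0.328
t: 46.87
tool_pos: [0.4252, 0.4496, 0.3475]
tool_rot: [-103.8, 89.6, 13.7]
wrist_force: [-0.7, 0.1, -0.5]
width: 0.329
{'t': 46.867, 'tool_pos': [0.425, 0.45, 0.348], 'tool_rot': [-103.796, 89.624, 13.677], 'wrist_force': [-0.682, 0.076, -0.465], 'wrist_torque': [0.06, 0.038, 0.001], 'width': 0.329, 'joint_pos': [-63.848, 20.381, 17.781, 81.173, -6.007, 79.088, 71.466]}
w23 4239 [0.5413 0.2548] 28.71 med 0.73 knob [0.4961 0.4102 0.219 ] tab [0.5266 0.1921 0.153 ]
348 ((487.429443359375, 405.3961181640625), (26.604860305786133, 11.803869247436523), 27.466400146484375)
box ((519.7318115234375, -12.986007690429688), (94.8377914428711, 48.5684814453125), 3.7645835876464844) 0.16071341005061016
```

View pics/s24.png

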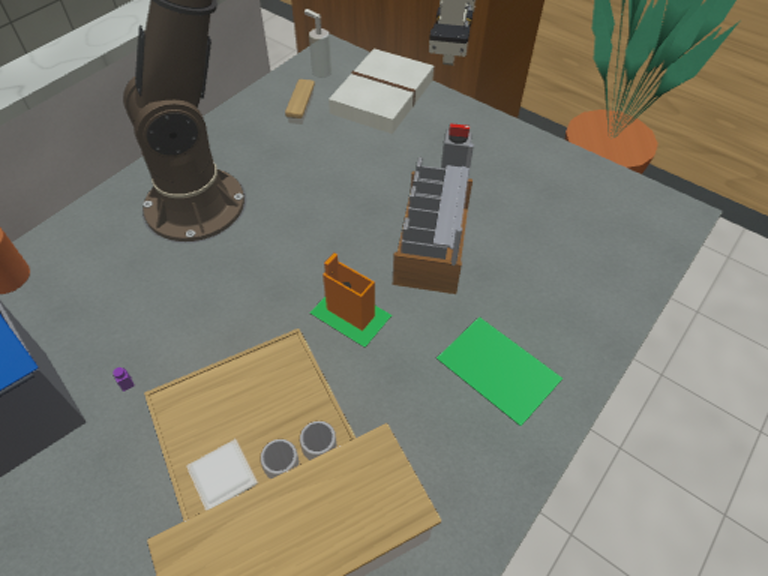

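View pics/w23.png

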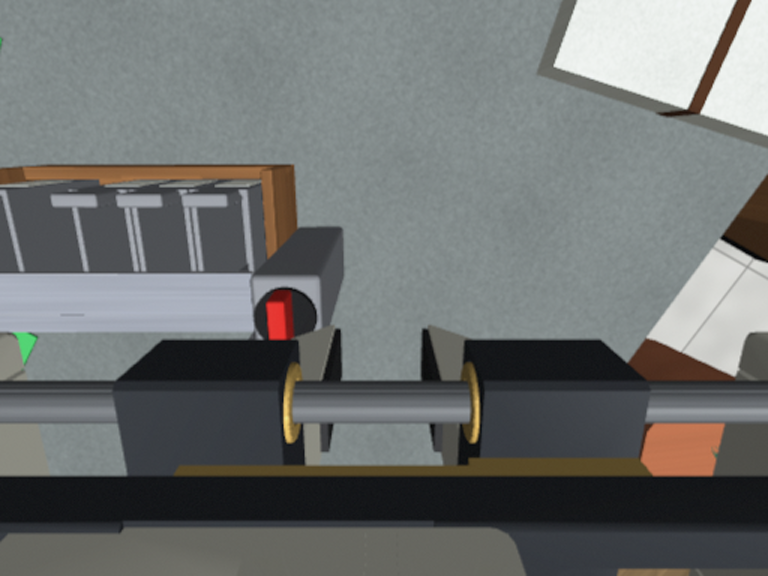

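```bash
python3 -c "
from cell import *
print(close_job())"
```

```text
the job is handed in; nothing more can be done
None
```

The job is done and handed in at about 47 s, in the order asked.

**What I did**
- I turned the red knob clockwise until the rail lifted.
- I tipped the orange box forward over the lip by its tab, drew it out and stood it on the 150 × 100 mm green mat.
- I dropped the one brown vial and the two blue shards into it. No other vials or shards were on the tray.
- I turned the knob back and moved the gripper clear.

**Last checks**
- **Knob:** its bar lies at 27.5°, against a rack angle of about 27.7°, so it is locked, and the rail is down.
- **Orange box:** it is upright, centred at (0.520, -0.013). The mat centre measured (0.521, -0.015), so it is within about 3 mm.
- **Contents:** a wrist picture showed the vial and both shards inside the box. The rest of the tray held only the cans and the clamshell.
- **Left alone:** the four grey boxes, the cans, the clamshell and the purple vial look the same as in the first pictures.

**What went wrong or disagreed**
- The first grasp of one shard slipped and shifted it about 1 cm. I measured it again and the second grasp held.
- While I was drawing the box out, it straightened sooner than planned near the lip, with about 23 N on the wrist. It was already clear of the rail.
- Setting the box on the mat briefly pressed with about 29 N.
- Shard tops measured 41 mm above the counter where 36 mm was expected. I did not find out why, and it did not affect the grasps.
- The final fit of the rack's angle read 28.7° against 27.3–28.0° before, in a picture that showed only part of the rack. I put this down to measurement error, not movement.

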